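Clear the crumb gutter and close the crumb tray

TASK

A dropped sweet lies in the bent steel crumb gutter of the bakery display. Take the pick from its wooden holder and guide its tip slowly (about 5 cm a second) and lightly along the inside of the gutter, from the closed end round both bends, so that it sweeps the sweet out of the open end into the crumb tray waiting below; do not touch the sweet with the fingers or spill it on the counter. Then stand the pick back in its holder and slide the tray fully home into its bay under the display, with the sweet in it, leaving the jar, mug and muffin alone.

Things in the scene. Friction and masses are not known exactly. Their poses are not given: they have to be found in the camera images.
- display: Fixed low display stand, biscuits on top. Origin on the counter, on the bay's centre line, 60 mm before its mouth; x points into the bay (away from the robot), y left along the front, z up; yaw up to 0.15. Plinth: x 60 to 265, y -120 to 273 mm, top at 48. Gutter centre line (x, y) mm: closed end (-5, 290), bends (-5, 200) and (-65, 130), open end (-65, 35); both bends rounded at radius 80.
- gutter_start (a point): Point on the gutter's floor, on its centre line, 15 mm from the closed end's wall: the sweep starts here. The gutter is an open-topped steel U channel at the left in front of the plinth: 22 mm wide inside, walls 3 mm, floor 37 mm and wall tops 53 mm above the counter.
- gutter_bend1 (a point): Middle of the rounded first bend of the gutter (40 degrees, centre-line radius 80 mm, starting 46 mm from gutter_start): point on the floor on the centre line.
- gutter_bend2 (a point): Middle of the rounded second bend (40 degrees the other way, radius 80 mm): point on the floor on the centre line. The gutter between the bends is straight for 33 mm.
- gutter_late (a point): Point on the gutter's floor on the centre line, just past the second bend, 60 mm before the open end.
- gutter_out (a point): Open end of the gutter: point on the floor's edge on the centre line; the floor's underside is 34 mm above the counter, so that the 28 mm high tray passes beneath it.
- sweet_center (a point): Middle of the sweet: a brown disc 18 mm across, 9 mm high, 10 to 16 g, flat on the gutter's floor in the first straight, 32 to 53 mm from gutter_start towards the first bend. Glazed, it slides easily (friction about 0.25). Too wide for the pick to slip past in the gutter.
- tray: Bare metal crumb tray, 120 mm deep (x), 140 wide (y), 28 high, walls 4, 0.35 kg. Origin: centre of its underside; x to the bay. Starts before the bay, under the open gutter end, up to 6 mm aside, yawed up to 0.1 rad to display. Smooth, it slides easily (friction 0.3). Push its near wall. Home, against the back wall: origin at x = 117, y = 0 mm in display, near wall 3 mm proud of the plinth.
- pick_grip (a point): Middle of the pick's handle, 92 mm above the tip. The pick stands upright in its holder: black round handle 20 mm across, 62 long; below it a steel collar 36 across, 6 thick; then a straight steel shaft 12 across, 55 long, with a blunt tip; 90 g. z points up along the pick.
- pick_tip (a point): Lowest end of the pick's shaft, on its axis, 92 mm below pick_grip.
- pick: The pick as a whole; origin at the tip.
- sweet: The sweet as a whole; origin at the centre of its underside, 4.5 mm below sweet_center.
- holder_top (a point): Centre of the hole's mouth on top of the fixed wooden pick holder, a block 70 x 70 mm, 65 high; hole 22 mm wide, 60 deep, 3 mm chamfer. With the pick in, its collar rests on the block's top, pick_grip is 37 mm above this point and the tip 10 mm above the counter.
- jar: Glass jar 68 mm across, 110 mm high: a bystander. Origin: centre of its underside.
- mug: White mug 76 mm across, 85 mm high: a bystander. Origin: centre of its underside.
- muffin: Muffin 70 mm across, 62 mm high: a bystander. Origin: centre of its underside.
- bay_mouth (a point): Middle of the tray bay's mouth, on the counter, in the plinth's front face; axes as display. The bay is 146 mm wide, 36 high and 117 deep to its back wall. Two 26 mm high guide walls flare out from the mouth to 168 mm apart 40 mm before it.
Mind the look-alikes: they are no part of the job. Of the things shaped like the tray, the metal one is meant.

How it is judged:
By the outcome, as a careful person would: the job done as asked, in the order asked, and still so for the second after the job is handed in, with the robot touching nothing.
It also fails if it takes over 72 s, if anything falls off the work surface, if the arm or the gripper's body presses on something with over 40 N, if the wrist force passes 120 N, or if a joint passes its speed limit or range.

ROBOT

A 6-joint arm with a two-finger parallel gripper is mounted at the origin on the work surface. World frame = base frame: x ahead of the robot, y to its left, z up, the work surface at z = 0. Lengths are in m, angles in rad, forces in N, time in s.
With the tool pointing down it reaches from about 0.275 to 0.975 m from the base axis. Payload 8.4 kg.
Tool frame: the origin (TCP) lies on the front face of the gripper's body, between the roots of the fingers; the fingertips stand tcp_to_tips ahead of it and the grasp point (between the pads) lies 69 mm ahead of it (tcp_to_tips is the distance from the TCP to the fingertips, in m); y points along the fingers, x is the direction in which the jaws open and shut, and the axes are right-handed (so a half turn about y gives the same grasp; the last joint's range is limited). The gripper opens to 92 mm and grips with 3 to 60 N. Pads are 20 mm wide; open, the fingers measure 128 mm over their backs; the gripper's body (75 mm by 189 mm) begins 69 mm behind the grasp point.
Start: joints at [-1.128, 0.353, 1.633, -0, 1.155, -0.002], TCP at [0.269, -0.564, 0.303] pointing down, gripper open.
Joint ranges: [-2.63, 2.63], [-0.92, 2.1], [0.06, 2.66], [-1.3, 4.44], [0, 2.69], [-3.02, 3.02]. Speed limits (rad/s): [2.22, 2.22, 2.79, 3.14, 3.14, 3.14].

INTERFACE

Orientations are given as [roll, pitch, yaw] about the fixed x, y, z axes, in that order (R = Rz(yaw) Ry(pitch) Rx(roll)).
In Python, from bench import * gives the robot as it stands. The module is installed in compiled form; this text tells all that it offers.
- The arm moves only by the tool step_arm, never from a script. Its argument "rows" is a list of rows, each a list of 7 numbers: the shift along the world's x, y, z normalised to -1 to 1, where 1 is 3 cm, then the turn, a rotation vector about the world's x, y, z normalised to -1 to 1, where 1 is 5 degrees, then the gripper's target within -1 to 1 (fully open at 1, half-way at 0, shut at -1). A call has exactly 8 rows; each row shifts and turns the pose as measured when the row begins; what a row does not reach is not made up. A row lasts 1/8 s, in which the tool goes at most 62.5 mm and 10.7 degrees, less where a joint would pass 70% of its speed; a pose out of reach is approached as far as the arm can. A call with a number of a shift or a turn outside -1 to 1 is refused whole. A call with a gripper value outside its range is refused whole. The fingers move at their own pace and stop on an object; the grip force is fixed at half the most. Time passes only in rows, so rows that do not move let the fingers close, or fill a call up. It gives the time, the measured TCP pose, the force and the opening at its end, in the units of the state.
- get_state(): the state, without advancing time (a new reading comes with each control period).
- capture(name): name is "scene" or "top" or "wrist"; returns the picture (420x560x3 uint8, red, green, blue); there is no depth.
- camera_model(name): a dict with "vertical_fov" (degrees; the focal length in pixels is half the picture's height over the tangent of half this angle, whatever the lens; pixels are square), "cx", "cy" (the principal point, pixels), "extrinsics" (4x4, takes a point from world to camera coordinates); the wrist camera has in their place "mount" (4x4, takes a point from camera to tool coordinates, whose origin is the TCP and whose axes are the tool frame's). Camera axes: x right, y down, z forward; pixel columns grow to the right and rows downward; lengths in m; the calibration is good to about 2 mm. A picture is of the moment at which its call begins: read the wrist's pose just before it. camera_model takes no time and is no camera call.
- close_job(): hands the job in, once; it reports no verdict.
Trained networks look in the newest picture that a camera, given by its name, has taken for a name from the list of things; names that differ only in an ending like _2 or _b are one class to them, and where a whole thing is asked for, a point or a joint stands for the part that bears it (a point fixed in the world has none). Each returns a list of dicts, best first, with "confidence" (0 to 1); they miss things now and then, are a little off and sometimes report something else, mostly with a low value. They report only what shows in the picture. A call takes as long as a camera call. They do not tell look-alikes from the thing itself.
- search_frame(camera, target): "box" ([centre column, centre row, width, height] in pixels, round what is visible of it).
The state is a dict: "time": time; "joint_positions": joint angles; "joint_vel": joint speeds; "joint_efforts": joint torques, N m; "tool_pos": TCP position; "eef_rot": TCP orientation; "wrist_force": force on the tool from outside, world axes, zero at the start; "ft_torque": the same for the moment, N m; "opening": finger opening in m.
Only numpy, scipy, OpenCV 4.12 (cv2) and the standard library are available. Lean on these libraries where they do the work, as an engineer would, in place of code of your own. Each camera call takes 0.05 s, during which the arm holds its last target.

## Working session

There is one attempt and no reset: what is moved stays moved. The work goes in short steps, Python scripts to look and compute and a tool call to move; the robot and the scene stay as the last step left them, time stands still between calls to the robot, and variables do not carry over. Pictures are saved under pics/ and viewed, and the job is handed in when it is done.

Besides the shell and the picture viewer there is one more tool, called after ">>>" as name(argument=value, ...), one argument or row to a line, values as JSON. step_arm: Moves the arm, as the interface text tells. Scaled input: -1 to 1 covers 3 cm each way for a shift and 5 degrees each way for a turn. Its arguments: {"type":"object","properties":{"rows":{"type":"array","items":{"type":"array","items":{"type":"number"}}}},"required":["rows"]}

```bash
mkdir -p pics
python3 - <<'E'
from bench import *
import cv2
s=get_state(); print(s)
for n in ["scene","top","wrist"]:
    im=capture(n); cv2.imwrite(f"pics/{n}0.png",im[:,:,::-1]); print(n,camera_model(n))
print(get_state()["time"])
E
```

```text
{'time': 0.0, 'joint_positions': array([-1.12840950e+00,  3.53657535e-01,  1.63406932e+00, -1.42570446e-05,
        1.15521443e+00, -2.36317563e-03]), 'joint_vel': array([-0.00045849, -0.00051761, -0.0001    ,  0.00060641, -0.00105627,
       -0.0005524 ]), 'joint_efforts': array([ 6.34544613e-04, -5.93842077e+01, -3.34221232e+01,  6.96558086e-02,
        2.34684139e-02, -1.58938033e-04]), 'tool_pos': array([ 0.26876426, -0.56387712,  0.30198549]), 'eef_rot': array([-1.57080618e+00,  1.34866120e-03, -1.12604057e+00]), 'wrist_force': array([-0.07463973, -0.71613758,  0.09070102]), 'ft_torque': array([ 0.01919946, -0.05319528,  0.01435718]), 'opening': 0.09177879323201484}
scene {'vertical_fov': 43.42245579397203, 'cx': 277.42588998482125, 'cy': 212.5202790850129, 'extrinsics': array([[ 0.66163521,  0.74979846,  0.00641246, -0.28834835],
       [ 0.62579646, -0.54746227, -0.55557525, -0.21960382],
       [-0.41305889,  0.37160104, -0.83144153,  1.64617815],
       [ 0.        ,  0.        ,  0.        ,  1.        ]])}
top {'vertical_fov': 42.729781613346375, 'cx': 279.64188084001364, 'cy': 211.82138855525025, 'extrinsics': array([[ 0.01391149, -0.99987048,  0.00809236,  0.00344763],
       [-0.98302226, -0.01515703, -0.18285923,  0.45938878],
       [ 0.18295821, -0.00541113, -0.9831058 ,  1.40669233],
       [ 0.        ,  0.        ,  0.        ,  1.        ]])}
wrist {'vertical_fov': 68.90169605917106, 'cx': 273.0182541229478, 'cy': 205.4949438809589, 'mount': array([[ 9.99999971e-01, -1.41108572e-04,  1.93424423e-04,
         7.65808399e-04],
       [-2.25830782e-04, -2.87546956e-01,  9.57766515e-01,
        -8.18317854e-02],
       [-7.95304607e-05, -9.57766531e-01, -2.87546980e-01,
         8.06879852e-02],
       [ 0.00000000e+00,  0.00000000e+00,  0.00000000e+00,
         1.00000000e+00]])}
0.15
```

View images.

View pics/scene0.png

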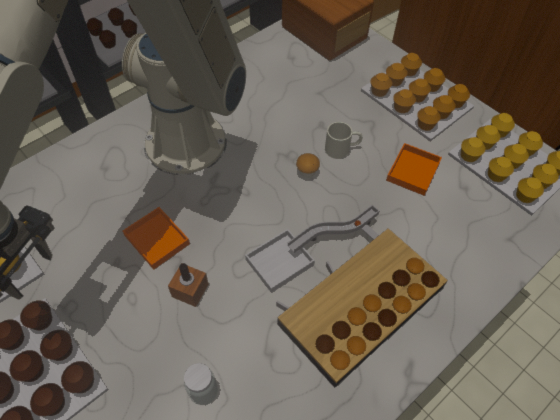

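View pics/top0.png

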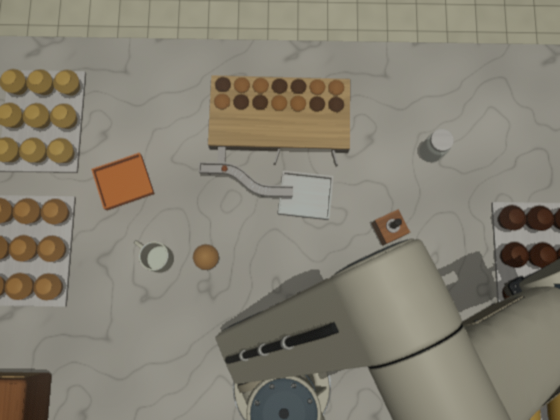

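View pics/wrist0.png

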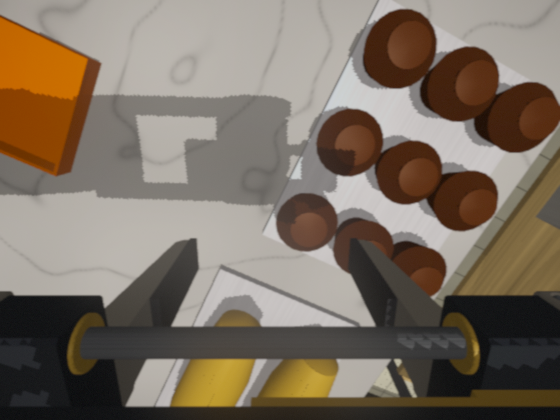

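```bash
cat > h.py <<'E'
import numpy as np, cv2
from bench import *
def f_(m,H=420): return H/2/np.tan(np.radians(m["vertical_fov"])/2)
def ray(n,u,v,z,m=None,ext=None):
    m=m or camera_model(n); E=m["extrinsics"] if ext is None else ext
    f=f_(m); d=np.array([(u-m["cx"])/f,(v-m["cy"])/f,1]); R=E[:3,:3]; c=-R.T@E[:3,3]; d=R.T@d
    return c+d*(z-c[2])/d[2]
def proj(n,P,m=None,ext=None):
    m=m or camera_model(n); E=m["extrinsics"] if ext is None else ext
    f=f_(m); P=np.atleast_2d(P); q=P@E[:3,:3].T+E[:3,3]
    return np.c_[m["cx"]+f*q[:,0]/q[:,2], m["cy"]+f*q[:,1]/q[:,2]]
def Rt(s):
    r,p,y=s["eef_rot"]
    from scipy.spatial.transform import Rotation as R
    return R.from_euler("xyz",[r,p,y]).as_matrix()
def wext(s):
    m=camera_model("wrist"); T=np.eye(4); T[:3,:3]=Rt(s); T[:3,3]=s["tool_pos"]
    return np.linalg.inv(T@m["mount"])
E
python3 - <<'E'
import cv2
a=cv2.imread("pics/top0.png")[60:260,190:420]; cv2.imwrite("pics/topz.png",cv2.resize(a,None,fx=3,fy=3,interpolation=cv2.INTER_CUBIC)[:600,:700])
a=cv2.imread("pics/scene0.png")[195:395,160:420]; cv2.imwrite("pics/scz.png",cv2.resize(a,None,fx=3,fy=3,interpolation=cv2.INTER_CUBIC))
E
```

```text
(no output)
```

View pics/topz.png

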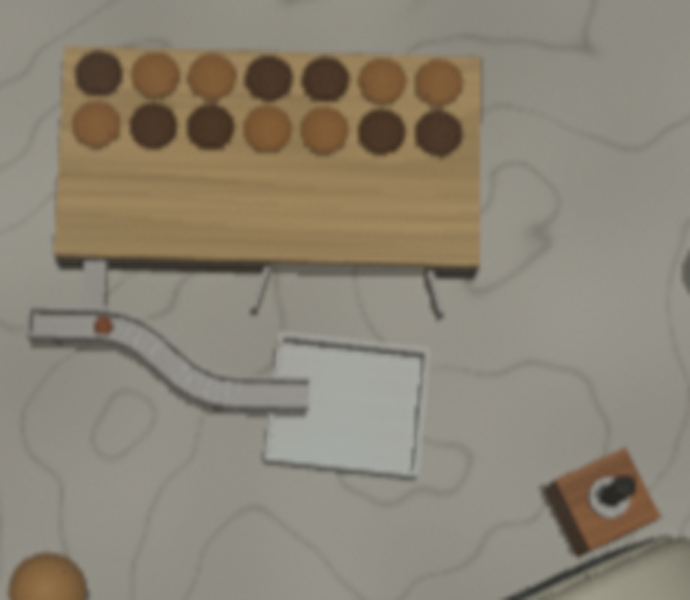

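View pics/scz.png

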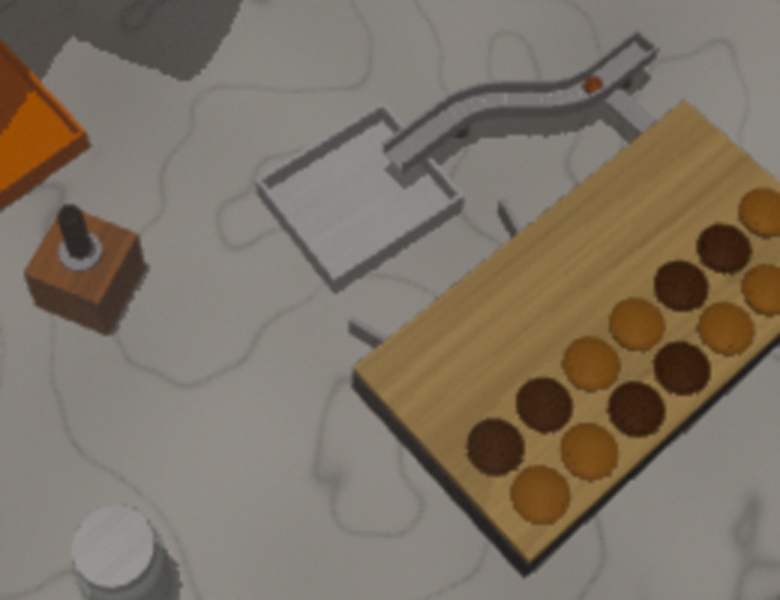

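```bash
cat > fit.py <<'E'
from h import *
from scipy.optimize import least_squares
mt=camera_model("top"); ms=camera_model("scene")
T=lambda u,v:(190+(u+.5)/3-.5,60+(v+.5)/3-.5)
S=lambda u,v:(160+(u+.5)/3-.5,195+(v+.5)/3-.5)
D=[("top",T(64,47),(265,273,48)),("top",T(481,58),(265,-120,48)),("top",T(479,265),(60,-120,48)),("top",T(54,255),(60,273,48)),
("top",T(30,309),(9,293,53)),("top",T(308,380),(-51,35,53)),("top",T(308,413),(-79,35,53)),("top",T(30,336),(-19,293,53)),
("scene",S(686,100),(60,273,48)),("scene",S(352,370),(60,-120,48)),("scene",S(527,562),(265,-120,48)),
("scene",S(638,34),(-19,293,53)),("scene",S(658,48),(9,293,53)),("scene",S(384,150),(-79,35,53)),("scene",S(404,165),(-51,35,53))]
def toW(p,P):
    c,s=np.cos(p[2]),np.sin(p[2]); P=np.atleast_2d(P)/1000.
    return np.c_[p[0]+c*P[:,0]-s*P[:,1],p[1]+s*P[:,0]+c*P[:,1],P[:,2]]
def res(p,cams=("top","scene")):
    return np.concatenate([proj(n,toW(p,P),{"top":mt,"scene":ms}[n])[0]-uv for n,uv,P in D if n in cams])
if __name__=="__main__":
  for c in [("top",),("scene",),("top","scene")]:
    r=least_squares(res,[.45,0,0],args=(c,),loss="soft_l1"); print(c,r.x,np.round(r.fun,1))
E
python3 fit.py
```

```text
('top',) [ 0.57896097 -0.06064409 -0.01120179] [-0.1 -0.1  0.2 -0.1  0.8  0.8 -0.4  0.3 -0.9 -0.4  0.7 -0.1  0.5 -1.
 -1.4  0.5]
('scene',) [ 0.5815643  -0.06142085 -0.01565431] [-0.4  0.4 -0.2 -0.4  0.5  0.9 -0.2 -1.1  0.5  0.7 -0.3 -1.8  0.1  0.2]
('top', 'scene') [ 0.58026105 -0.06085723 -0.01251957] [ 0.1 -0.7  0.4 -0.4  0.9  0.4 -0.2 -0.2 -0.8 -1.   0.8 -0.6  0.6 -1.5
 -1.3 -0.1 -0.8 -0.3 -0.2 -0.9  0.7  0.2 -0.7 -1.7  0.1  0.  -0.6 -2.3
 -0.2 -0.2]
```

Run:
```python
from fit import *
print("collar top",ray("top",*T(609,496),.071),"scene",ray("scene",*S(79,250),.071))
print("handle top",ray("top",*T(624,487),.133),"scene",ray("scene",*S(70,212),.133))
for c in [(627,449),(660,517),(583,556),(545,487)]: print("holder",ray("top",*T(*c),.065))
print("tray");
for c in [(282,334),(425,350),(415,477),(264,463)]: print(ray("top",*T(*c),.028))
for c in [(380,110),(462,203),(336,290),(258,184)]: print("s",ray("scene",*S(*c),.028))
print("sweet",ray("top",*T(103,325),.044),ray("scene",*S(593,84),.044))
for n in ["pick_grip","holder_top","jar","mug","muffin","tray"]:
    b=search_frame("top",n); print(n,[(np.round(x["box"]),round(x["confidence"],2)) for x in b[:3]])
print(get_state()["time"])
```

```text
collar top [ 0.42320082 -0.28823147  0.071     ] scene [ 0.42032894 -0.28892372  0.071     ]
handle top [ 0.42088885 -0.28745456  0.133     ] scene [ 0.41933436 -0.28649025  0.133     ]
holder [ 0.4667005  -0.30659676  0.065     ]
holder [ 0.40612705 -0.33409331  0.065     ]
holder [ 0.37054631 -0.26540109  0.065     ]
holder [ 0.43137923 -0.23310442  0.065     ]
tray
[5.76957118e-01 5.69090695e-04 2.80000000e-02]
[ 0.563872  -0.1313021  0.028    ]
[ 0.44503733 -0.12178214  0.028     ]
[0.45583922 0.01539873 0.028     ]
s [0.463889   0.00728519 0.028     ]
s [ 0.58199213 -0.00262186  0.028     ]
s [ 0.5720707  -0.13991373  0.028     ]
s [ 0.45006453 -0.12450849  0.028     ]
sweet [0.5785448 0.1640727 0.044    ] [0.57746565 0.16398844 0.044     ]
pick_grip [(array([394., 228.,  16.,   9.]), 0.71)]
holder_top [(array([391., 227.,  41.,  33.]), 0.85)]
jar [(array([437., 146.,  37.,  35.]), 0.7), (array([155., 256.,  39.,  32.]), 0.63), (array([391., 227.,  41.,  37.]), 0.4)]
mug [(array([155., 255.,  38.,  33.]), 0.55)]
muffin [(array([275., 139., 144., 127.]), 0.68)]
tray [(array([307., 197.,  57.,  52.]), 0.72), (array([121., 184.,  65.,  57.]), 0.62)]
0.45
```

>>> step_arm(
  rows=[
    [0.6,0.95,0,0,0,-0.7,1],
    [0.6,1,0,0,0,-0.7,1],
    [0.6,1,0,0,0,-0.7,1],
    [0.6,1,0,0,0,-0.7,1],
    [0.6,1,0,0,0,-0.7,1],
    [0.6,1,0,0,0,-0.7,1],
    [0.6,1,0,0,0,-0.7,1],
    [0.6,1,0,0,0,-0.5,1],
  ],
)

```text
time: 1.45
tool_pos: [0.4155, -0.3203, 0.3031]
eef_rot: [-1.57, -0.002, -1.617]
wrist_force: [-0.2, 0.1, 0.1]
opening: 0.0919
```

Run:
```python
from h import *
s=get_state(); im=capture("wrist"); cv2.imwrite("pics/w1.png",im[:,:,::-1]); print(s["tool_pos"],s["eef_rot"])
np.save("w1.npy",wext(s)); E=wext(s)
print(proj("wrist",[[.421,-.288,.133],[.421,-.288,.071]],camera_model("wrist"),E))
print(search_frame("wrist","pick_grip"),search_frame("wrist","holder_top"))
```

```text
[ 0.41547724 -0.32033578  0.30310974] [-1.56966226 -0.00182389 -1.61677717]
[[233.58233489 207.40863587]
 [240.69249349 190.22932599]]
[{'box': [243.4, 196.4, 33.2, 45.6], 'confidence': 0.97}, {'box': [101.6, 13.8, 23.0, 27.5], 'confidence': 0.62}, {'box': [58.9, 107.6, 117.7, 120.2], 'confidence': 0.25}] [{'box': [244.4, 187.1, 90.0, 87.3], 'confidence': 0.84}]
```

View pics/w1.png

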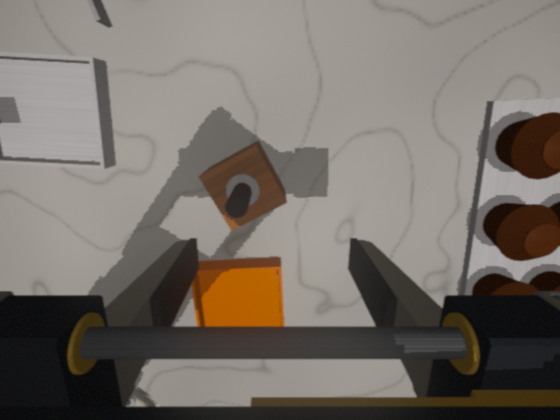

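>>> step_arm(
  rows=[
    [0.17,0.6,-0.2,0,0,0.4,1],
    [0,0.42,-0.6,0,0,0,1],
    [0,0,-0.8,0,0,0,1],
    [0,0,-0.8,0,0,0,1],
    [0,0,-0.8,0,0,0,1],
    [0,0,-0.7,0,0,0,1],
    [0,0,-0.4,0,0,0,1],
    [0,0,-0.1,0,0,0,1],
  ],
)

```text
time: 2.6
tool_pos: [0.4183, -0.2884, 0.1657]
eef_rot: [-1.57, -0.002, -1.569]
wrist_force: [0.5, 0.8, 0.0]
opening: 0.0917
```

>>> step_arm(
  rows=[
    [0.07,-0.05,0.17,0,0,-0.16,1],
    [0,0,0,0,0,0,-1],
    [0,0,0,0,0,0,-1],
    [0,0,0,0,0,0,-1],
    [0,0,0,0,0,0,-1],
    [0,0,0,0,0,0,-1],
    [0,0,0,0,0,0,-1],
    [0,0,0,0,0,0,-1],
  ],
)

```text
time: 3.6
tool_pos: [0.4215, -0.2906, 0.1733]
eef_rot: [-1.567, -0.003, -1.583]
wrist_force: [0.4, 0.8, 0.5]
opening: 0.0243
```

>>> step_arm(
  rows=[
    [0,0,0,0,0,0,-1],
    [0,0,0,0,0,0,-1],
    [0,0,0,0,0,0,-1],
    [0,0,0,0,0,0,-1],
    [0,0,0,0,0,0,-1],
    [0,0,0,0,0,0,-1],
    [0,0,0,0,0,0,-1],
    [0,0,0,0,0,0,-1],
  ],
)

```text
time: 4.6
tool_pos: [0.4215, -0.2906, 0.1733]
eef_rot: [-1.567, -0.003, -1.583]
wrist_force: [-1.0, 0.8, -0.4]
opening: 0.0196
```

Run:
```python
from h import *
s=get_state(); im=capture("wrist"); cv2.imwrite("pics/w2.png",im[:,:,::-1]); print(s)
```

```text
{'time': 4.6, 'joint_positions': array([-6.06089769e-01,  3.47489448e-01,  1.98527749e+00, -1.07336278e-03,
        8.04117318e-01,  9.77996492e-01]), 'joint_vel': array([ 7.93108705e-04, -5.27969341e-04,  3.61749145e-04, -1.44616612e-03,
       -5.71250846e-04,  2.04393050e-05]), 'joint_efforts': array([-9.93990269e-02, -5.01201153e+01, -2.48306072e+01, -2.83477729e-02,
       -1.74327772e-01,  1.14183731e-03]), 'tool_pos': array([ 0.42151104, -0.29058546,  0.17328744]), 'eef_rot': array([-1.56732536, -0.0032744 , -1.58334912]), 'wrist_force': array([-1.04135626,  0.8438775 , -0.40464028]), 'ft_torque': array([ 0.1236301 ,  0.02472313, -0.07335474]), 'opening': 0.019603099711255952}
```

View pics/w2.png

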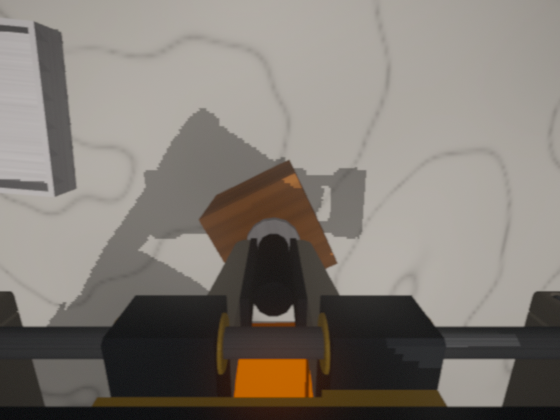

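>>> step_arm(
  rows=[
    [0,0,0.3,0,0,0,-1],
    [0,0,0.7,0,0,0,-1],
    [0,0,0.9,0,0,0,-1],
    [0,0,0.9,0,0,0,-1],
    [0.1,0.4,0.6,0,0,0,-1],
    [0.25,0.8,0,0,0,0,-1],
    [0.3,0.9,0,0,0,0,-1],
    [0.3,0.9,0,0,0,0,-1],
  ],
)

```text
time: 5.65
tool_pos: [0.4498, -0.1996, 0.2825]
eef_rot: [-1.565, -0.005, -1.587]
wrist_force: [0.4, -0.1, -0.6]
opening: 0.0196
```

>>> step_arm(
  rows=[
    [0.3,0.9,0,0,0,0,-1],
    [0.3,0.9,0,0,0,0,-1],
    [0.3,0.9,0,0,0,0,-1],
    [0.3,0.9,0,0,0,0,-1],
    [0.3,0.9,0,0,0,0,-1],
    [0.3,0.9,0,0,0,0,-1],
    [0.3,0.9,0,0,0,0,-1],
    [0.3,0.8,0,0,0,0,-1],
  ],
)

```text
time: 6.65
tool_pos: [0.5232, 0.0207, 0.2872]
eef_rot: [-1.561, -0.006, -1.587]
wrist_force: [0.1, -0.6, -1.0]
opening: 0.0196
```

>>> step_arm(
  rows=[
    [0.25,0.9,0,0.07,0.11,0,-1],
    [0.25,0.9,0,0,0,0,-1],
    [0.25,0.9,0,0,0,0,-1],
    [0.25,0.9,0,0,0,0,-1],
    [0.25,0.7,0,0,0,0,-1],
    [0.1,0.3,0,0,0,0,-1],
    [0,0,0,0,0,0,-1],
    [0,0,0,0,0,0,-1],
  ],
)

```text
time: 7.65
tool_pos: [0.5647, 0.1639, 0.29]
eef_rot: [-1.57, -0.001, -1.585]
wrist_force: [0.2, -0.7, -0.8]
opening: 0.0196
```

Run:
```python
from h import *
s=get_state(); im=capture("wrist"); cv2.imwrite("pics/w3.png",im[:,:,::-1]); print(s["tool_pos"],s["eef_rot"],s["joint_positions"],s["time"]); np.save("w3.npy",wext(s))
im=capture("scene"); cv2.imwrite("pics/s3.png",im[:,:,::-1])
cv2.imwrite("pics/s3z.png",cv2.resize(im[:,:,::-1][150:350,200:460],None,fx=3,fy=3,interpolation=cv2.INTER_CUBIC))
im=capture("top"); cv2.imwrite("pics/t3z.png",cv2.resize(im[:,:,::-1][60:260,180:420],None,fx=3,fy=3,interpolation=cv2.INTER_CUBIC))
```

```text
[0.56469079 0.16392826 0.2899867 ] [-1.56994672e+00 -5.63714039e-04 -1.58460097e+00] [ 2.80343274e-01  3.08170993e-01  1.72788585e+00 -8.79573648e-04
  1.10488629e+00  1.86533888e+00] 7.65
```

View pics/w3.png

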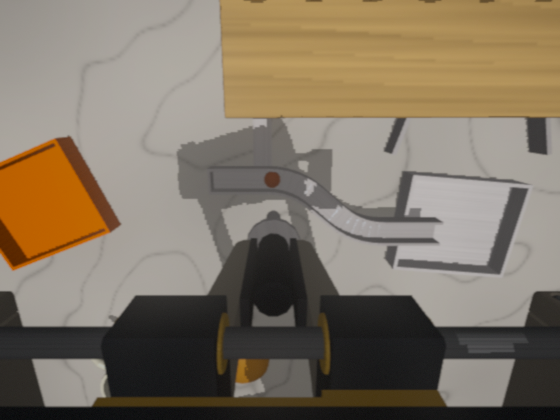

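View pics/s3z.png

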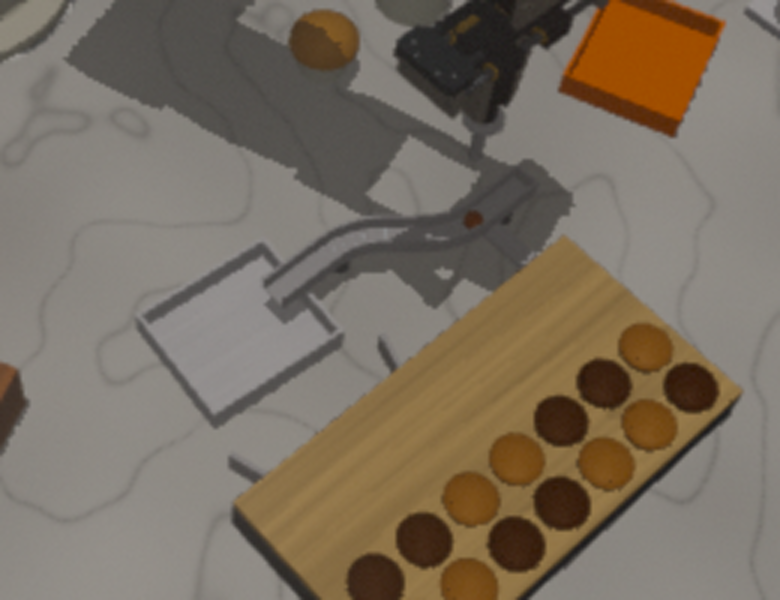

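View pics/t3z.png

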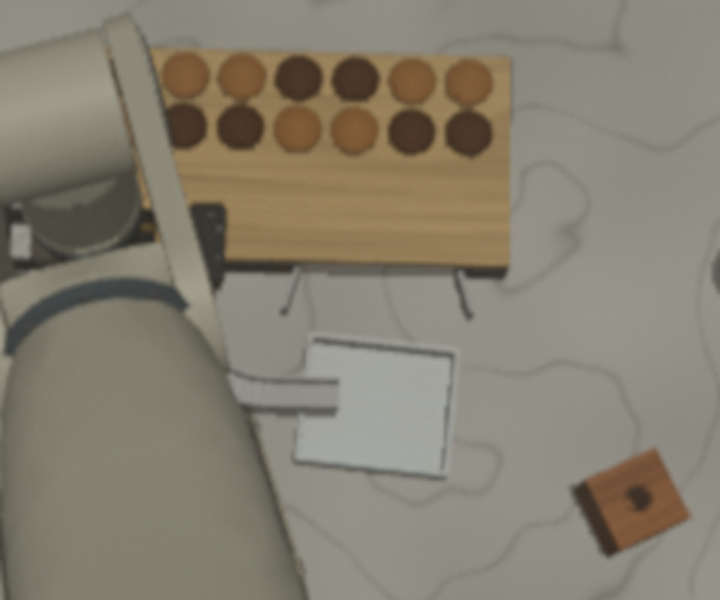

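Run:
```python
import cv2
a=cv2.imread("pics/w3.png")
cv2.imwrite("pics/w3a.png",cv2.resize(a[150:250,195:325],None,fx=6,fy=6,interpolation=cv2.INTER_CUBIC))
cv2.imwrite("pics/w3b.png",cv2.resize(a[170:260,325:455],None,fx=6,fy=6,interpolation=cv2.INTER_CUBIC))
```

```text
(no output)
```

View pics/w3a.png

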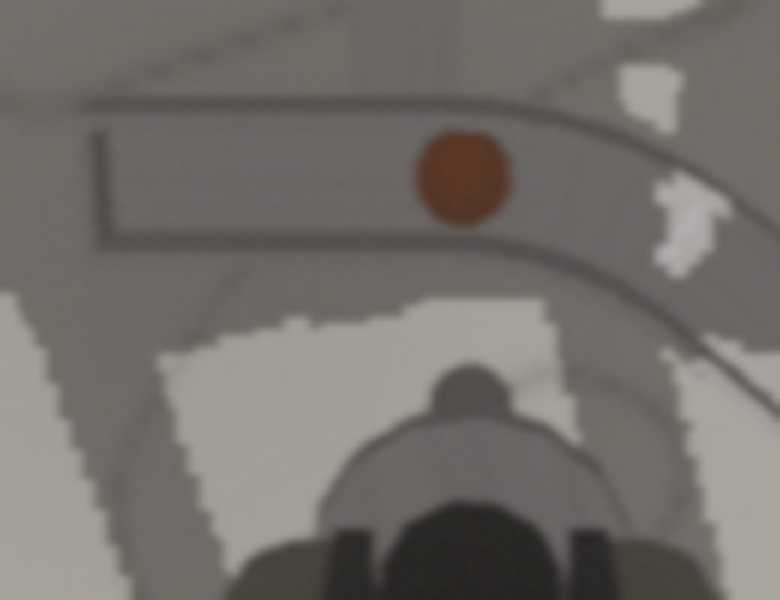

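View pics/w3b.png

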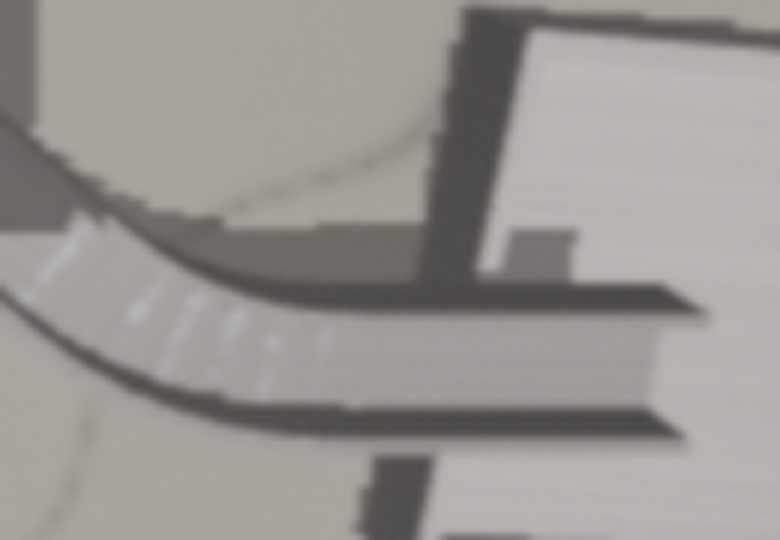

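```bash
cat > fitw.py <<'E'
from h import *
from scipy.optimize import least_squares
E=np.load("w3.npy"); m=camera_model("wrist")
def toW(p,P):
    c,s=np.cos(p[2]),np.sin(p[2]); P=np.atleast_2d(P)/1000.
    return np.c_[p[0]+c*P[:,0]-s*P[:,1],p[1]+s*P[:,0]+c*P[:,1],P[:,2]]
A=lambda u,v:(195+(u+.5)/6-.5,150+(v+.5)/6-.5)
B=lambda u,v:(325+(u+.5)/6-.5,170+(v+.5)/6-.5)
# (uv or None comps, model)
n=None
L=[(A(250,250),(n,1),(-16,265,53)),(A(250,233),(n,1),(-16,265,37)),(A(250,112),(n,1),(9,265,53)),(A(250,98),(n,1),(9,265,34)),
(A(350,250),(n,1),(-16,245,53)),(A(350,112),(n,1),(9,245,53)),
(A(112,180),(1,n),(-5,290,37)),(A(92,150),(1,n),(3,290,53)),
(B(450,410),(n,1),(-76,65,37)),(B(450,437),(n,1),(-76,65,53)),(B(450,312),(n,1),(-51,65,53)),(B(450,285),(n,1),(-51,65,34)),
(B(710,315),(1,1),(-51,35,53)),(B(688,437),(1,1),(-76,35,53)),(B(655,360),(1,n),(-65,35,37))]
def res(p):
    o=[]
    for uv,k,P in L:
        d=proj("wrist",toW(p,P),m,E)[0]-uv
        o+=[d[i] for i in range(2) if k[i]]
    return np.array(o)
if __name__=="__main__":
    r=least_squares(res,[.58,-.061,-.0125]); p=r.x; print(p,np.round(r.fun,1)); np.save("pose.npy",p)
    im=cv2.imread("pics/w3.png"); 
    # centre line
    def line(off,z):
        # centerline with fillets
        Pn=[np.array(q,float) for q in [(-5,290),(-5,200),(-65,130),(-65,35)]]
        pts=[]; 
        def fil(a,b,c,R=80):
            d1=(b-a)/np.linalg.norm(b-a); d2=(c-b)/np.linalg.norm(c-b); th=np.arccos(d1@d2); t=R*np.tan(th/2)
            s=np.sign(d1[0]*d2[1]-d1[1]*d2[0]); nrm=s*np.array([-d1[1],d1[0]]); C=b-t*d1+R*nrm
            return [C-R*(np.cos(x)*nrm - np.sin(x)*d1) for x in np.linspace(0,th,15)]
        pts=[Pn[0]]+fil(*Pn[:3])+fil(*Pn[1:])+[Pn[3]]
        pts=np.array(pts); g=np.gradient(pts,axis=0); g/=np.linalg.norm(g,axis=1)[:,None]
        return np.c_[pts+off*np.c_[-g[:,1],g[:,0]],np.full(len(pts),z)]
    im=cv2.resize(im[140:270,190:460],None,fx=3,fy=3)
    for off,z,c in [(-11,53,(0,0,255)),(-11,37,(0,255,0)),(14,53,(255,0,0)),(0,37,(0,255,255)),(11,53,(0,0,255)),(-14,53,(255,0,0))]:
        q=proj("wrist",toW(p,line(off,z)),m,E); q=((q+.5-[190,140])*3-.5)
        cv2.polylines(im,[np.round(q).astype(int)],False,c,1)
    cv2.imwrite("pics/ov3.png",im[:,:800])
    a=toW(p,line(0,37)); 
    print(np.round(a[[0,1,8,15,16,23,30,31],:2],4))
    u,v=A(463,178); s=ray("wrist",u,v,.046,m,E); print("sweet",s)
    # tray rim corners
E
python3 fitw.py
```

```text
[ 0.57911179 -0.06062592 -0.01303883] [ 0.3 -0.4  0.1 -0.5  0.2  0.1 -0.4 -0.3 -0.5  0.5  0.5 -0.6  0.2 -0.1
  0.4  0.5  0.2]
[[ 0.5779  0.2294]
 [ 0.5771  0.169 ]
 [ 0.5718  0.1413]
 [ 0.5572  0.1172]
 [ 0.5354  0.0924]
 [ 0.5208  0.0683]
 [ 0.5154  0.0406]
 [ 0.5146 -0.0248]]
sweet [0.57791281 0.16387091 0.046     ]
```

View pics/ov3.png

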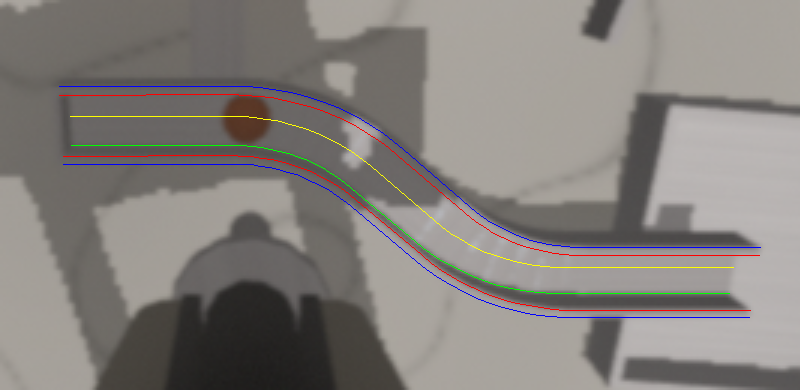

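Run:
```python
from h import *
m=camera_model("wrist"); M=np.linalg.inv(m["mount"])
def pt(P): return proj("wrist",P,m,M)[0]
for z in [-.002,0,.002]:
    print(z,"tip edge",pt([0,.1633,z+.006]),"collar far edge",pt([0,.1633-.055,z+.018]),"handle top c",pt([0,.1633-.123,z]))
print("meas tip", 195+471/6-.4,150+365/6-.4,"collar",150+416/6-.4)
s=get_state()
print(Rt(s)@np.array([0,.1633,0])+s["tool_pos"])
```

```text
-0.002 tip edge [271.75616122 209.53279678] collar far edge [271.45536014 217.23237124] handle top c [270.8871699  302.16473713]
0 tip edge [271.75314704 207.25446553] collar far edge [271.45063771 214.33749931] handle top c [270.87810111 298.38045632]
0.002 tip edge [271.75011931 204.96589644] collar far edge [271.4458881  211.42596222] handle top c [270.86895769 294.56504006]
meas tip 273.1 210.43333333333334 collar 218.9333333333333
[0.5649475  0.16381744 0.12675665]
```

>>> step_arm(
  rows=[
    [0.2,0.6,0,0,0,0,-1],
    [0.2,0.6,0,0,0,0,-1],
    [0.13,0.4,-0.1,0,0,0,-1],
    [0,0.1,-0.4,0,0,0,-1],
    [0,0,-0.5,0,0,0,-1],
    [0,0,-0.5,0,0,0,-1],
    [0,0,-0.2,0,0,0,-1],
    [0,0,0,0,0,0,-1],
  ],
)

```text
time: 8.8
tool_pos: [0.5808, 0.2178, 0.2338]
eef_rot: [-1.572, -0.001, -1.586]
wrist_force: [-0.1, 0.3, -0.2]
opening: 0.0196
```

>>> step_arm(
  rows=[
    [0,-0.08,0,0,0,0,-1],
    [0,0,0,0,0,0,-1],
    [0,0,0,0,0,0,-1],
    [0,0,0,0,0,0,-1],
    [0,0,0,0,0,0,-1],
    [0,0,0,0,0,0,-1],
    [0,0,0,0,0,0,-1],
    [0,0,0,0,0,0,-1],
  ],
)

```text
time: 9.8
tool_pos: [0.5816, 0.2152, 0.2355]
eef_rot: [-1.57, -0.0, -1.586]
wrist_force: [-0.5, -0.6, -1.1]
opening: 0.0193
```

Run:
```python
from h import *
s=get_state(); im=capture("wrist"); cv2.imwrite("pics/w4.png",im[:,:,::-1]); print(s["tool_pos"],s["eef_rot"])
from fitw import toW
E=wext(s);m=camera_model("wrist");p=np.load("pose.npy")
im=im[:,:,::-1][130:280,190:380]; im=cv2.resize(im,None,fx=4,fy=4,interpolation=cv2.INTER_CUBIC)
for off,z,c in [(-11,53,(0,0,255)),(11,53,(0,0,255)),(0,37,(0,255,255))]:
    q=proj("wrist",toW(p,[(-5+off,290,z),(-5+off,229,z)]),m,E); q=(q+.5-[190,130])*4-.5
    cv2.polylines(im,[np.round(q).astype(int)],False,c,1)
cv2.imwrite("pics/w4z.png",im)
```

```text
[0.58155706 0.21518411 0.23553997] [-1.56964907e+00 -4.08547721e-04 -1.58599863e+00]
```

View pics/w4z.png

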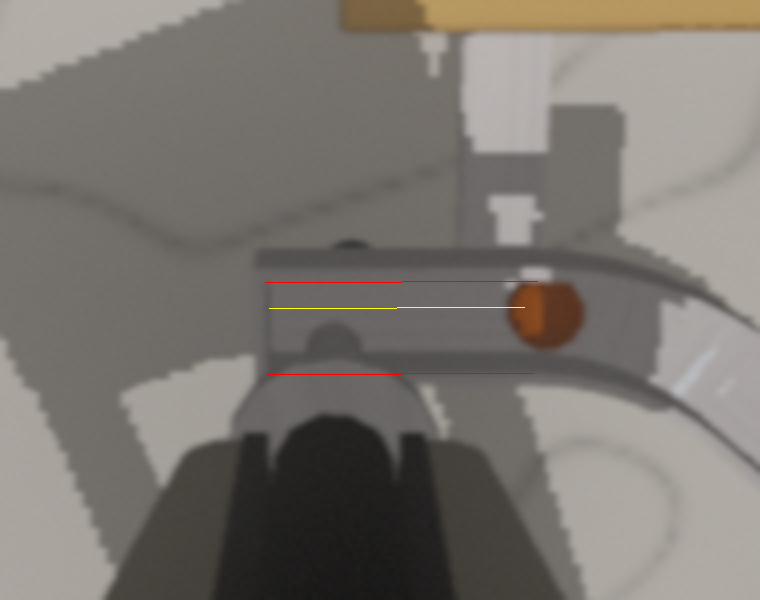

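>>> step_arm(
  rows=[
    [-0.03,0,-0.2,0,0,0,-1],
    [0,0,-0.25,0,0,0,-1],
    [0,0,-0.25,0,0,0,-1],
    [0,0,-0.2,0,0,0,-1],
    [0,0,-0.1,0,0,0,-1],
    [0,0,0,0,0,0,-1],
    [0,0,0,0,0,0,-1],
    [0,0,0,0,0,0,-1],
  ],
)

```text
time: 10.85
tool_pos: [0.5804, 0.2151, 0.2029]
eef_rot: [-1.57, -0.001, -1.586]
wrist_force: [0.3, -0.0, -0.4]
opening: 0.0192
```

```bash
cat > path.py <<'E'
from h import *
from fitw import toW
import sys
p=np.load("pose.npy")
def center():
    Pn=[np.array(q,float) for q in [(-5,290),(-5,200),(-65,130),(-65,35)]]
    def fil(a,b,c,R=80):
        d1=(b-a)/np.linalg.norm(b-a); d2=(c-b)/np.linalg.norm(c-b); th=np.arccos(d1@d2); t=R*np.tan(th/2)
        s=np.sign(d1[0]*d2[1]-d1[1]*d2[0]); nrm=s*np.array([-d1[1],d1[0]]); C=b-t*d1+R*nrm
        return [C-R*(np.cos(x)*nrm - np.sin(x)*d1) for x in np.linspace(0,th,60)]
    pts=np.array([Pn[0]]+fil(*Pn[:3])+fil(*Pn[1:])+[Pn[3]]+[np.array((-65,0.))])
    return toW(p,np.c_[pts,np.full(len(pts),37)])[:,:2]
c=center(); L=np.r_[0,np.cumsum(np.linalg.norm(np.diff(c,axis=0),axis=1))]
ss=np.arange(0,L[-1],.0002); cc=np.c_[np.interp(ss,L,c[:,0]),np.interp(ss,L,c[:,1])]+[.003,.001]
s=get_state(); t=s["tool_pos"]; d=np.linalg.norm(cc-t[:2],axis=1); i=d.argmin(); s0=ss[i]
print("time",s["time"],"s",s0,"of",L[-2],"dev mm",d[i]*1e3,"z",t[2],s["eef_rot"],"F",s["wrist_force"])
v=float(sys.argv[1]) if len(sys.argv)>1 else .006
prev=t[:2]
for k in range(1,9):
    q=np.array([np.interp(s0+v*k,ss,cc[:,0]),np.interp(s0+v*k,ss,cc[:,1])]); print(np.round((q-prev)/.03,3),round(s0+v*k,4)); prev=q
E
python3 path.py
```

```text
time 10.85 s 0.0154 of 0.2721992622403714 dev mm 0.3047000869986546 z 0.202877344148661 [-1.57045102e+00 -7.48050916e-04 -1.58602177e+00] F [ 0.34558509 -0.00985294 -0.36140083]
[ 0.007 -0.203] 0.0214
[-0.003 -0.2  ] 0.0274
[-0.003 -0.2  ] 0.0334
[-0.003 -0.2  ] 0.0394
[-0.003 -0.2  ] 0.0454
[-0.003 -0.2  ] 0.0514
[-0.003 -0.2  ] 0.0574
[-0.004 -0.2  ] 0.0634
```

>>> step_arm(
  rows=[
    [0,-0.12,0,0,0,0,-1],
    [0,-0.18,0,0,0,0,-1],
    [0,-0.2,0,0,0,0,-1],
    [0,-0.2,0,0,0,0,-1],
    [0,-0.2,0,0,0,0,-1],
    [0,-0.2,0,0,0,0,-1],
    [0,-0.2,0,0,0,0,-1],
    [0,-0.2,0,0,0,0,-1],
  ],
)

```text
time: 11.85
tool_pos: [0.5806, 0.1668, 0.2034]
eef_rot: [-1.57, -0.001, -1.586]
wrist_force: [-0.0, 0.1, -1.2]
opening: 0.0193
```

```bash
python3 path.py
```

```text
time 11.85 s 0.0636 of 0.2721992622403714 dev mm 0.583991829773618 z 0.20340722935140063 [-1.56959351e+00 -6.02792006e-04 -1.58603964e+00] F [-0.02580014  0.06595075 -1.17152837]
[-0.038 -0.2  ] 0.0696
[-0.033 -0.197] 0.0756
[-0.048 -0.194] 0.0816
[-0.062 -0.19 ] 0.0876
[-0.076 -0.185] 0.0936
[-0.09  -0.179] 0.0996
[-0.103 -0.171] 0.1056
[-0.115 -0.163] 0.1116
```

>>> step_arm(
  rows=[
    [-0.04,-0.2,-0.02,0,0,0,-1],
    [-0.035,-0.197,0,0,0,0,-1],
    [-0.05,-0.194,0,0,0,0,-1],
    [-0.063,-0.19,0,0,0,0,-1],
    [-0.077,-0.185,0,0,0,0,-1],
    [-0.09,-0.179,0,0,0,0,-1],
    [-0.103,-0.171,0,0,0,0,-1],
    [-0.115,-0.163,0,0,0,0,-1],
  ],
)

```text
time: 12.85
tool_pos: [0.5622, 0.1193, 0.2028]
eef_rot: [-1.57, -0.001, -1.586]
wrist_force: [0.3, 0.0, -0.9]
opening: 0.0195
```

```bash
python3 path.py
python3 - <<'E'
from h import *
im=capture("scene"); cv2.imwrite("pics/s5z.png",cv2.resize(im[:,:,::-1][180:300,240:420],None,fx=4,fy=4,interpolation=cv2.INTER_CUBIC))
E
```

```text
time 12.85 s 0.115 of 0.2721992622403714 dev mm 0.8288188245555547 z 0.2027855012592722 [-1.56959783e+00 -5.47023685e-04 -1.58610976e+00] F [ 0.28682806  0.02800051 -0.89381826]
[-0.154 -0.134] 0.121
[-0.132 -0.15 ] 0.127
[-0.132 -0.15 ] 0.133
[-0.132 -0.15 ] 0.139
[-0.132 -0.15 ] 0.145
[-0.132 -0.15 ] 0.151
[-0.125 -0.156] 0.157
[-0.113 -0.165] 0.163
```

View pics/s5z.png

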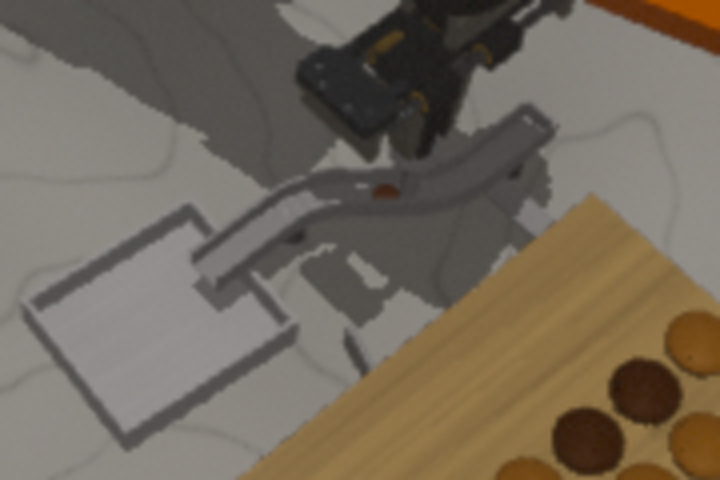

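The sweet (about 385,190 in the zoom) is moving ahead of the pick; continuing.

>>> step_arm(
  rows=[
    [-0.15,-0.138,0,0,0,0,-1],
    [-0.135,-0.15,0,0,0,0,-1],
    [-0.132,-0.15,0,0,0,0,-1],
    [-0.132,-0.15,0,0,0,0,-1],
    [-0.132,-0.15,0,0,0,0,-1],
    [-0.132,-0.15,0,0,0,0,-1],
    [-0.122,-0.158,0,0,0,0,-1],
    [-0.11,-0.168,0,0,0,0,-1],
  ],
)

```text
time: 13.9
tool_pos: [0.5282, 0.0801, 0.2028]
eef_rot: [-1.57, -0.001, -1.586]
wrist_force: [0.3, 0.3, -1.4]
opening: 0.0194
```

```bash
python3 path.py
```

```text
time 13.9 s 0.1668 of 0.2721992622403714 dev mm 0.616712681991162 z 0.20281555510478042 [-1.56993676e+00 -8.03310135e-04 -1.58586222e+00] F [ 0.25017319  0.33752028 -1.36844637]
[-0.074 -0.188] 0.1728
[-0.078 -0.184] 0.1788
[-0.064 -0.189] 0.1848
[-0.05  -0.194] 0.1908
[-0.035 -0.197] 0.1968
[-0.02  -0.199] 0.2028
[-0.006 -0.2  ] 0.2088
[-0.003 -0.2  ] 0.2148
```

>>> step_arm(
  rows=[
    [-0.074,-0.187,0,0,0,0,-1],
    [-0.076,-0.184,0,0,0,0,-1],
    [-0.062,-0.189,0,0,0,0,-1],
    [-0.048,-0.194,0,0,0,0,-1],
    [-0.033,-0.197,0,0,0,0,-1],
    [-0.018,-0.199,0,0,0,0,-1],
    [-0.005,-0.2,0,0,0,0,-1],
    [-0.002,-0.2,0,0,0,0,-1],
  ],
)

```text
time: 14.9
tool_pos: [0.5181, 0.0303, 0.2029]
eef_rot: [-1.57, -0.001, -1.586]
wrist_force: [0.1, -0.8, -1.0]
opening: 0.0194
```

```bash
python3 path.py;  python3 - <<'E'
from h import *
im=capture("scene"); cv2.imwrite("pics/s6z.png",cv2.resize(im[:,:,::-1][180:300,240:420],None,fx=4,fy=4,interpolation=cv2.INTER_CUBIC))
E
```

```text
time 14.9 s 0.2182 of 0.2721992622403714 dev mm 0.2250238877055384 z 0.20291036548658103 [-1.56955988e+00 -8.10809452e-04 -1.58590524e+00] F [ 0.09691363 -0.82733858 -1.01084103]
[ 0.005 -0.202] 0.2242
[-0.003 -0.2  ] 0.2302
[-0.003 -0.2  ] 0.2362
[-0.003 -0.2  ] 0.2422
[-0.003 -0.2  ] 0.2482
[-0.003 -0.2  ] 0.2542
[-0.003 -0.2  ] 0.2602
[-0.003 -0.2  ] 0.2662
```

View pics/s6z.png

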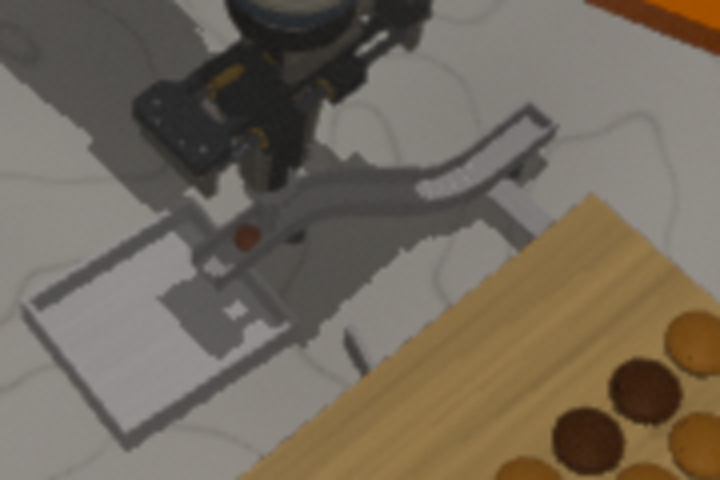

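>>> step_arm(
  rows=[
    [0,-0.2,0,0,0,0,-1],
    [0,-0.2,0,0,0,0,-1],
    [0,-0.2,0,0,0,0,-1],
    [0,-0.2,0,0,0,0,-1],
    [0,-0.2,0,0,0,0,-1],
    [0,-0.2,0,0,0,0,-1],
    [0,-0.2,0,0,0,0,-1],
    [0,-0.2,0,0,0,0,-1],
  ],
)

```text
time: 15.95
tool_pos: [0.5181, -0.0215, 0.2029]
eef_rot: [-1.57, -0.001, -1.586]
wrist_force: [-0.1, -0.4, -1.6]
opening: 0.02
```

>>> step_arm(
  rows=[
    [0,-0.2,0,0,0,0,-1],
    [0,-0.1,0,0,0,0,-1],
    [0,0,0,0,0,0,-1],
    [0,0,0.1,0,0,0,-1],
    [0,0,0.4,0,0,0,-1],
    [0,0,0.8,0,0,0,-1],
    [0,0,0.9,0,0,0,-1],
    [0,0,0.5,0,0,0,-1],
  ],
)

```text
time: 16.95
tool_pos: [0.5175, -0.0308, 0.2876]
eef_rot: [-1.571, -0.001, -1.586]
wrist_force: [-0.1, 0.9, -0.9]
opening: 0.0196
```

Run:
```python
from h import *
s=get_state(); print(s["tool_pos"],s["eef_rot"],s["time"])
im=capture("wrist"); cv2.imwrite("pics/w7.png",im[:,:,::-1]);np.save("w7.npy",wext(s))
im=capture("scene"); cv2.imwrite("pics/s7z.png",cv2.resize(im[:,:,::-1][180:300,200:380],None,fx=4,fy=4,interpolation=cv2.INTER_CUBIC))
```

```text
[ 0.51749572 -0.0308324   0.28759153] [-1.57094026e+00 -8.94490649e-04 -1.58551497e+00] 16.95
```

View pics/s7z.png

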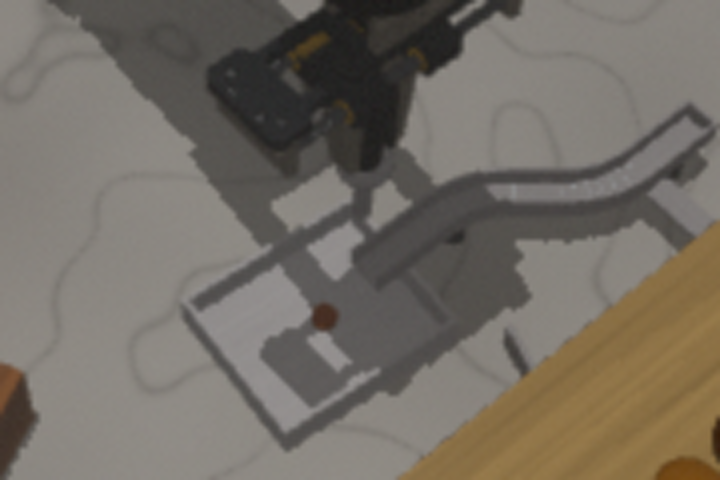

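View pics/w7.png

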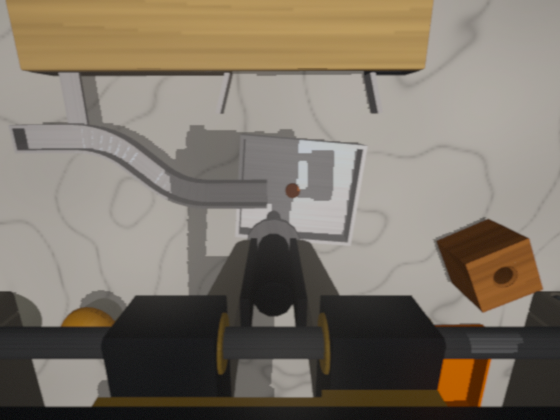

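>>> step_arm(
  rows=[
    [-0.25,-0.7,0,0,0,0,-1],
    [-0.33,-0.9,0,0,0,0,-1],
    [-0.33,-0.9,0,0,0,0,-1],
    [-0.33,-0.9,0,0,0,0,-1],
    [-0.33,-0.9,0,0,0,0,-1],
    [-0.33,-0.9,0,0,0,0,-1],
    [-0.33,-0.9,0,0,0,0,-1],
    [-0.33,-0.9,0,0,0,0,-1],
  ],
)

```text
time: 18.05
tool_pos: [0.436, -0.244, 0.281]
eef_rot: [-1.577, 0.002, -1.581]
wrist_force: [0.1, 0.4, -0.4]
opening: 0.0195
```

>>> step_arm(
  rows=[
    [-0.25,-0.7,0,-0.03,-0.06,0,-1],
    [-0.15,-0.5,0,0,0,0,-1],
    [-0.05,-0.25,0,0,0,0,-1],
    [0,0,0,0,0,0,-1],
    [0,0,0,0,0,0,-1],
    [0,0,0,0,0,0,-1],
    [0,0,0,0,0,0,-1],
    [0,0,0,0,0,0,-1],
  ],
)

```text
time: 19.05
tool_pos: [0.4213, -0.288, 0.2783]
eef_rot: [-1.575, 0.002, -1.582]
wrist_force: [-0.1, 0.7, -1.0]
opening: 0.0197
```

Run:
```python
from h import *
s=get_state(); print(s["tool_pos"],s["eef_rot"],s["time"])
im=capture("wrist"); cv2.imwrite("pics/w8.png",cv2.resize(im[:,:,::-1][140:300,190:360],None,fx=4,fy=3.75,interpolation=cv2.INTER_CUBIC))
im=capture("scene"); cv2.imwrite("pics/s8z.png",cv2.resize(im[:,:,::-1][220:340,120:270],None,fx=5,fy=5,interpolation=cv2.INTER_CUBIC))
```

```text
[ 0.42129757 -0.28797739  0.27832708] [-1.57539144  0.00245673 -1.5817196 ] 19.05
```

View pics/w8.png

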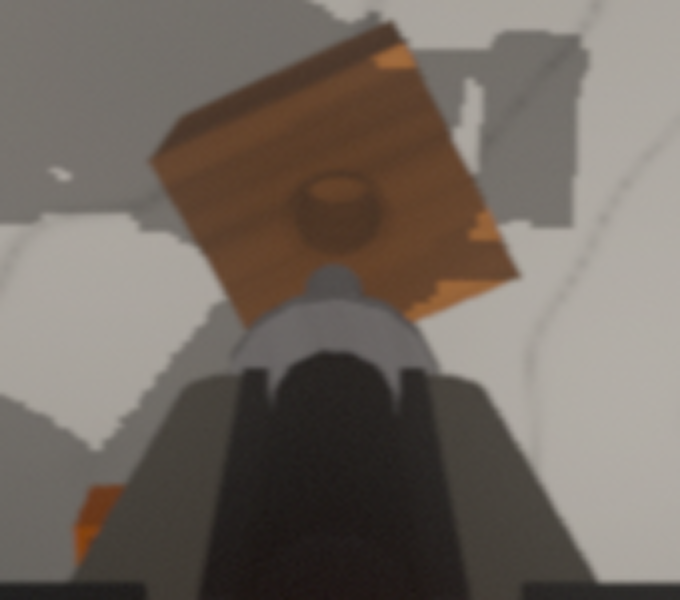

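View pics/s8z.png

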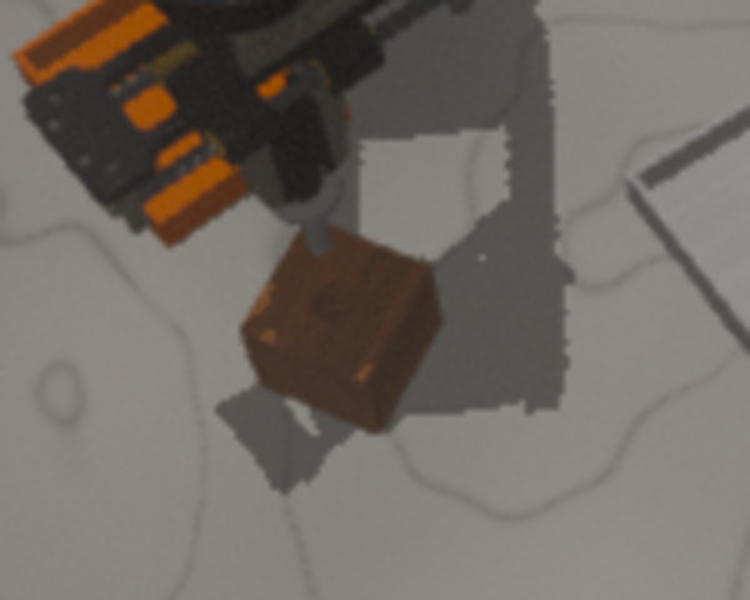

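Run:
```python
from h import *
s=get_state(); E=wext(s); print(ray("wrist",274.1,195.9,.065,camera_model("wrist"),E)); 
for l in (-.003,): print(Rt(s)@np.array([.0012,.1633,l])+s["tool_pos"])
```

```text
[ 0.42277669 -0.28972983  0.065     ]
[ 0.41749538 -0.28882549  0.11503357]
```

>>> step_arm(
  rows=[
    [0.09,-0.06,-0.2,-0.07,-0.12,0,-1],
    [0,0,-0.3,0,0,0,-1],
    [0,0,-0.3,0,0,0,-1],
    [0,0,-0.2,0,0,0,-1],
    [0,0,-0.1,0,0,0,-1],
    [0,0,0,0,0,0,-1],
    [0,0,0,0,0,0,-1],
    [0,0,0,0,0,0,-1],
  ],
)

```text
time: 20.15
tool_pos: [0.424, -0.29, 0.2426]
eef_rot: [-1.565, -0.004, -1.582]
wrist_force: [0.3, 0.6, -0.9]
opening: 0.0196
```

Run:
```python
from h import *
s=get_state(); print(s["tool_pos"],s["eef_rot"],s["time"],s["wrist_force"])
im=capture("wrist"); im=im[:,:,::-1]; E=wext(s); m=camera_model("wrist")
z=cv2.resize(im[140:260,190:360],None,fx=4.5,fy=4.5,interpolation=cv2.INTER_CUBIC)
cv2.imwrite("pics/w9r.png",z); z=z.copy()
a=np.linspace(0,6.3,60)
def circ(x,y,zz,r,c):
    q=proj("wrist",np.c_[x+r*np.cos(a),y+r*np.sin(a),np.full(60,zz)],m,E); q=(q+.5-[190,140])*4.5-.5
    cv2.polylines(z,[np.round(q).astype(int)],True,c,1)
circ(.4228,-.2897,.065,.011,(0,255,0)); circ(.4185,-.2915,.065,.011,(0,0,255))
R=Rt(s); t=R@np.array([.0012,.1633,-.003])+s["tool_pos"]; print(t); circ(t[0],t[1],t[2],.006,(255,255,0))
t=R@np.array([.0012,.1633-.055,-.003])+s["tool_pos"]; circ(t[0],t[1],t[2],.018,(255,255,0))
cv2.imwrite("pics/w9.png",z)
```

```text
[ 0.42398606 -0.28996091  0.24259713] [-1.56469075 -0.00358247 -1.58206745] 20.15 [ 0.32382022  0.58243205 -0.93481726]
[ 0.42196316 -0.29172329  0.0792872 ]
```

View pics/w9.png

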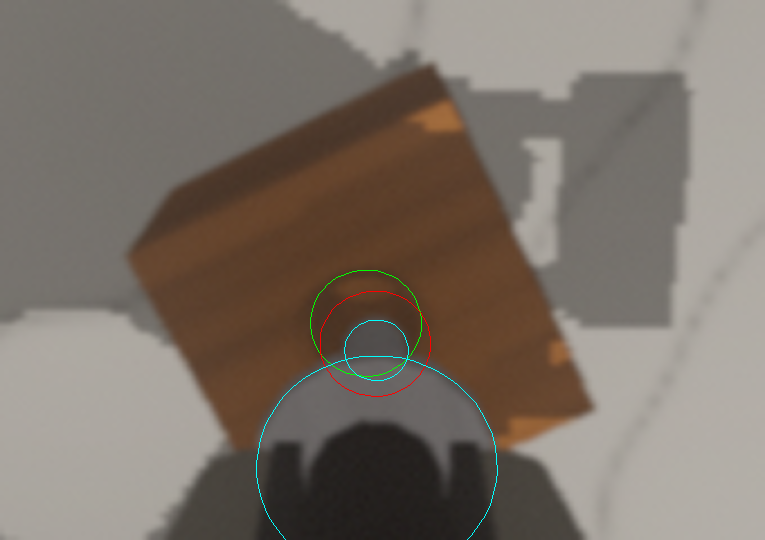

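View pics/w9r.png

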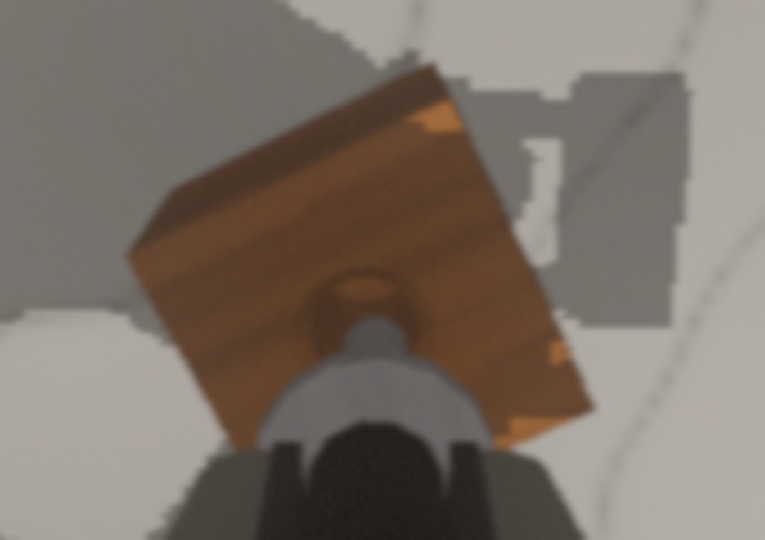

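>>> step_arm(
  rows=[
    [0.02,0.05,-0.15,0,0,0,-1],
    [0,0,-0.3,0,0,0,-1],
    [0,0,-0.35,0,0,0,-1],
    [0,0,-0.35,0,0,0,-1],
    [0,0,-0.35,0,0,0,-1],
    [0,0,-0.3,0,0,0,-1],
    [0,0,-0.15,0,0,0,-1],
    [0,0,0,0,0,0,-1],
  ],
)

```text
time: 21.2
tool_pos: [0.4242, -0.2881, 0.1792]
eef_rot: [-1.566, -0.003, -1.582]
wrist_force: [0.9, -0.1, -0.5]
opening: 0.0197
```

>>> step_arm(
  rows=[
    [0,0,-0.1,0,0,0,-1],
    [0,0,-0.07,0,0,0,-1],
    [0,0,0,0,0,0,-1],
    [0,0,0,0,0,0,-1],
    [0,0,0,0,0,0,-1],
    [0,0,0,0,0,0,-1],
    [0,0,0,0,0,0,-1],
    [0,0,0,0,0,0,-1],
  ],
)

```text
time: 22.2
tool_pos: [0.4248, -0.2885, 0.1749]
eef_rot: [-1.564, -0.004, -1.582]
wrist_force: [-0.1, -1.0, -1.4]
opening: 0.0196
```

>>> step_arm(
  rows=[
    [0,0,-0.06,0,0,0,-1],
    [0,0,0,0,0,0,-1],
    [0,0,0,0,0,0,-1],
    [0,0,0,0,0,0,1],
    [0,0,0,0,0,0,1],
    [0,0,0,0,0,0,1],
    [0,0,0,0,0,0,1],
    [0,0,0,0,0,0,1],
  ],
)

```text
time: 23.2
tool_pos: [0.425, -0.2886, 0.1731]
eef_rot: [-1.563, -0.004, -1.582]
wrist_force: [0.2, 0.1, -0.1]
opening: 0.0672
```

Run:
```python
from h import *
s=get_state(); print(s["tool_pos"],s["eef_rot"],s["time"],s["wrist_force"],s["opening"])
im=capture("wrist"); cv2.imwrite("pics/w10.png",im[:,:,::-1])
```

```text
[ 0.42501585 -0.28861619  0.17310625] [-1.56341488 -0.004466   -1.58199408] 23.2 [ 0.22845046  0.09369721 -0.12900948] 0.06718164762891451
```

View pics/w10.png

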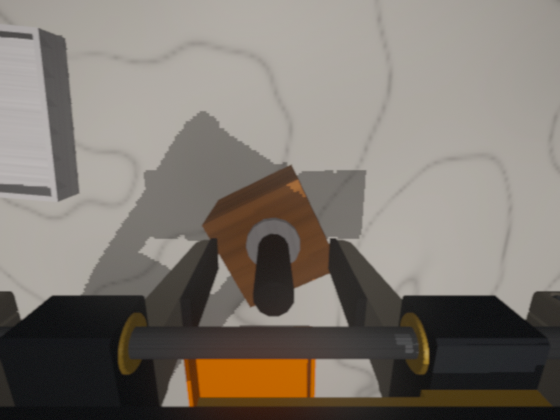

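Run:
```python
from h import *
E=np.load("w7.npy"); m=camera_model("wrist")
a=cv2.imread("pics/w7.png"); cv2.imwrite("pics/w7z.png",cv2.resize(a[110:260,220:380],None,fx=4.5,fy=4,interpolation=cv2.INTER_CUBIC))
for c in [(241,134),(366,146),(353,243),(236,237)]: print(ray("wrist",*c,.028,m,E))
for c in [(123,240),(158,208),(189,235),(153,266)]: print("orange",ray("scene",*c,.028))
print("muffin",ray("scene",308,163,.04))
```

```text
[0.57782851 0.00176208 0.028     ]
[ 0.56289908 -0.13522124  0.028     ]
[ 0.44725972 -0.12789083  0.028     ]
[0.45725596 0.01318276 0.028     ]
orange [ 0.1954202  -0.34088113  0.028     ]
orange [ 0.17067098 -0.21138     0.028     ]
orange [ 0.29923249 -0.19848377  0.028     ]
orange [ 0.31411446 -0.32469969  0.028     ]
muffin [0.33562035 0.20803012 0.04      ]
```

View pics/w7z.png

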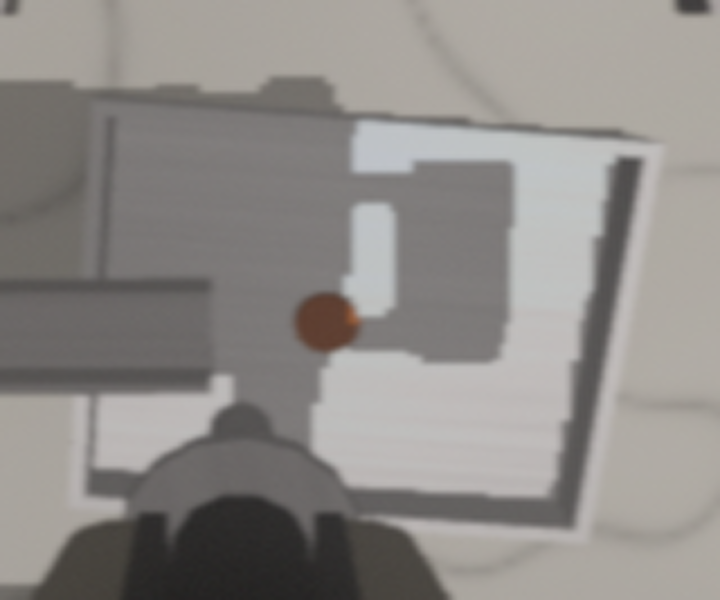

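>>> step_arm(
  rows=[
    [0,0,0.2,0,0,0,1],
    [0,0,0.7,0,0,0,1],
    [0,0,0.9,0,0,0,1],
    [0,0,0.8,0,0,0,1],
    [0,0.3,0.3,0.05,0.09,0,1],
    [-0.1,0.9,0,0,0,0,0.05],
    [-0.15,0.95,0,0,0,0,0.05],
    [-0.15,0.95,0,0,0,0,0.05],
  ],
)

```text
time: 24.25
tool_pos: [0.412, -0.1928, 0.2634]
eef_rot: [-1.573, 0.001, -1.585]
wrist_force: [0.1, 0.9, 0.3]
opening: 0.064
```

>>> step_arm(
  rows=[
    [-0.15,0.95,0,0,0,0,0.05],
    [-0.15,0.95,0,0,0,0,0.05],
    [-0.1,0.95,0,0,0,0,0.05],
    [0,0.6,0,0,0,0,0.05],
    [0,0.1,-0.3,0,0,0,0.05],
    [0,0,-0.7,0,0,0,0.05],
    [0,0,-0.7,0,0,0,0.05],
    [0,0,-0.5,0,0,0,0.05],
  ],
)

```text
time: 25.25
tool_pos: [0.3965, -0.0796, 0.1928]
eef_rot: [-1.577, 0.002, -1.581]
wrist_force: [0.5, -0.4, -0.7]
opening: 0.0483
```

Run:
```python
from h import *
s=get_state(); print(s["tool_pos"],s["eef_rot"],s["time"],s["wrist_force"],s["opening"])
im=capture("wrist"); cv2.imwrite("pics/w11.png",im[:,:,::-1])
im=capture("scene"); cv2.imwrite("pics/s11.png",im[:,:,::-1])
```

```text
[ 0.39645171 -0.07959468  0.19280867] [-1.57688784  0.00219324 -1.58138698] 25.25 [ 0.49192291 -0.44706091 -0.67766212] 0.04826941393644764
```

View pics/w11.png

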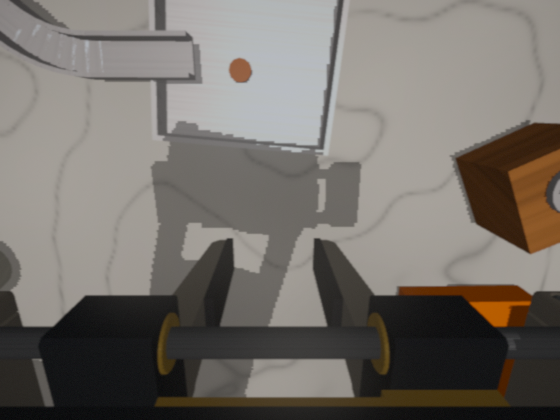

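View pics/s11.png

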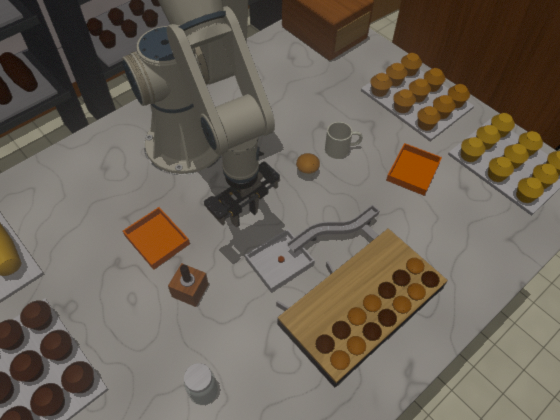

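>>> step_arm(
  rows=[
    [0,-0.08,-0.4,-0.02,-0.07,-0.03,0.05],
    [0,0,-0.6,0,0,0,0.05],
    [0,0,-0.6,0,0,0,0.05],
    [0,0,-0.6,0,0,0,0.05],
    [0,0,-0.4,0,0,0,0.05],
    [0,0,-0.2,0,0,0,0.05],
    [0,0,0,0,0,0,0.05],
    [0,0,0,0,0,0,0.05],
  ],
)

```text
time: 26.35
tool_pos: [0.3972, -0.0839, 0.1075]
eef_rot: [-1.571, 0.0, -1.586]
wrist_force: [-0.5, -0.3, 1.3]
opening: 0.0484
```

>>> step_arm(
  rows=[
    [0,0,-0.2,0,0,0,0.05],
    [0,0,-0.08,0,0,0,0.05],
    [0,0,0,0,0,0,0.05],
    [0.1,0,0,0,0,0,0.05],
    [0.3,0,0,0,0,0,0.05],
    [0.3,0,0,0,0,0,0.05],
    [0.2,0,0,0,0,0,0.05],
    [0.1,0,0,0,0,0,0.05],
  ],
)

```text
time: 27.35
tool_pos: [0.4306, -0.084, 0.0995]
eef_rot: [-1.568, -0.0, -1.585]
wrist_force: [-1.0, -0.3, -0.7]
opening: 0.0483
```

Run:
```python
from h import *
s=get_state(); print(s["tool_pos"],s["eef_rot"],s["time"],s["wrist_force"],s["opening"])
im=capture("wrist"); cv2.imwrite("pics/w12.png",im[:,:,::-1])
im=capture("scene"); cv2.imwrite("pics/s12.png",cv2.resize(im[:,:,::-1][170:350,180:420],None,fx=3.3,fy=3.3,interpolation=cv2.INTER_CUBIC))
```

```text
[ 0.43057897 -0.0839839   0.09953724] [-1.56817313e+00 -3.87606114e-04 -1.58543077e+00] 27.35 [-0.96222132 -0.27722918 -0.71347705] 0.04832799155832118
```

View pics/w12.png

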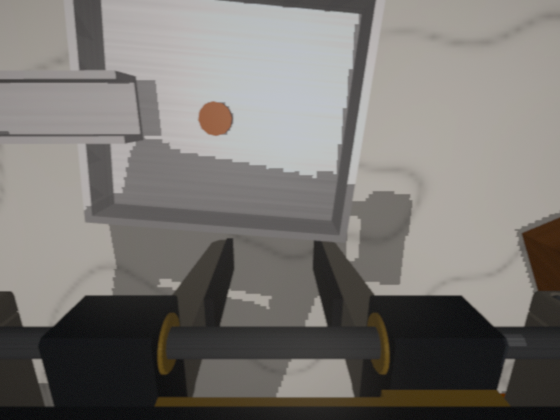

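View pics/s12.png

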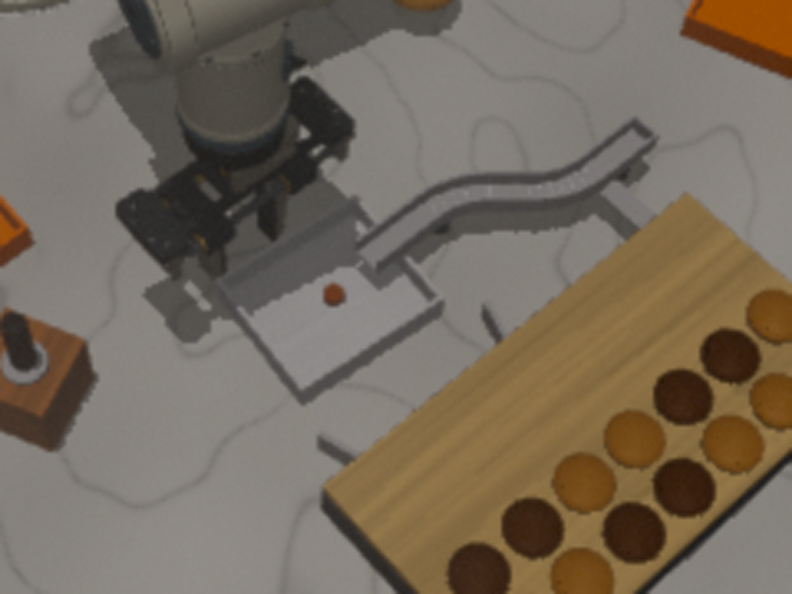

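>>> step_arm(
  rows=[
    [0.15,0,0,0,0,0,0.05],
    [0.2,0,0,0,0,0,0.05],
    [0.2,0,0,0,0,0,0.05],
    [0.2,0,0,0,0,0,0.05],
    [0.2,0,0,0,0,0,0.05],
    [0.2,0,0,0,0,0,0.05],
    [0.2,0,0,0,0,0,0.05],
    [0.2,0,0,0,0,0,0.05],
  ],
)

```text
time: 28.45
tool_pos: [0.4779, -0.0837, 0.0991]
eef_rot: [-1.572, 0.0, -1.585]
wrist_force: [-2.7, 0.3, 1.0]
opening: 0.048
```

Run:
```python
from h import *
s=get_state(); print(s["tool_pos"],s["eef_rot"],s["time"],s["wrist_force"],s["opening"])
im=capture("wrist"); cv2.imwrite("pics/w13.png",im[:,:,::-1])
im=capture("scene"); cv2.imwrite("pics/s13.png",cv2.resize(im[:,:,::-1][170:350,180:420],None,fx=3.3,fy=3.3,interpolation=cv2.INTER_CUBIC))
```

```text
[ 0.47787805 -0.08373714  0.09908672] [-1.57223060e+00  1.45052934e-04 -1.58534141e+00] 28.45 [-2.67264058  0.25516829  1.00386548] 0.04799197713684672
```

View pics/w13.png

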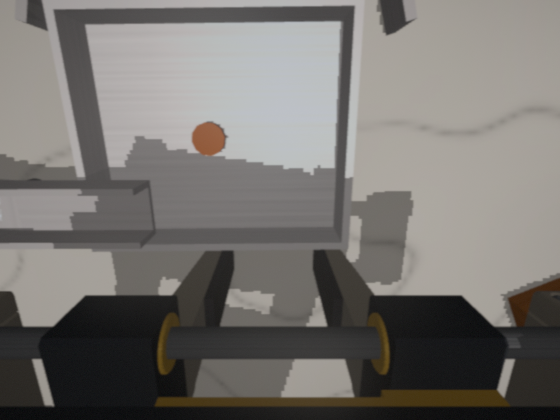

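View pics/s13.png

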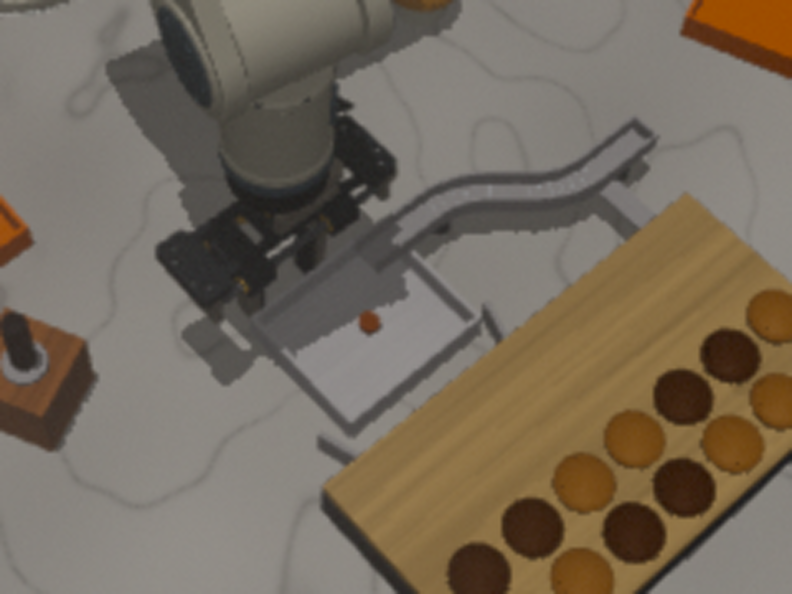

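>>> step_arm(
  rows=[
    [0.2,0,0,0,0,0,0.05],
    [0.2,0,0,0,0,0,0.05],
    [0.2,0,0,0,0,0,0.05],
    [0.2,0,0,0,0,0,0.05],
    [0.2,0,0,0,0,0,0.05],
    [0.2,0,0,0,0,0,0.05],
    [0.2,0,0,0,0,0,0.05],
    [0.2,0,0,0,0,0,0.05],
  ],
)

```text
time: 29.55
tool_pos: [0.529, -0.0839, 0.0989]
eef_rot: [-1.572, -0.0, -1.586]
wrist_force: [-2.0, -0.9, 0.2]
opening: 0.0483
```

Run:
```python
from h import *
s=get_state(); print(s["tool_pos"],s["eef_rot"],s["time"],s["wrist_force"],s["opening"])
im=capture("wrist"); cv2.imwrite("pics/w14.png",im[:,:,::-1])
im=capture("scene"); cv2.imwrite("pics/s14.png",cv2.resize(im[:,:,::-1][170:350,180:420],None,fx=3.3,fy=3.3,interpolation=cv2.INTER_CUBIC))
```

```text
[ 0.52899379 -0.08390946  0.0989081 ] [-1.57229290e+00 -3.85357797e-05 -1.58551093e+00] 29.55 [-1.95547655 -0.89829341  0.18376224] 0.048262146948917464
```

View pics/w14.png

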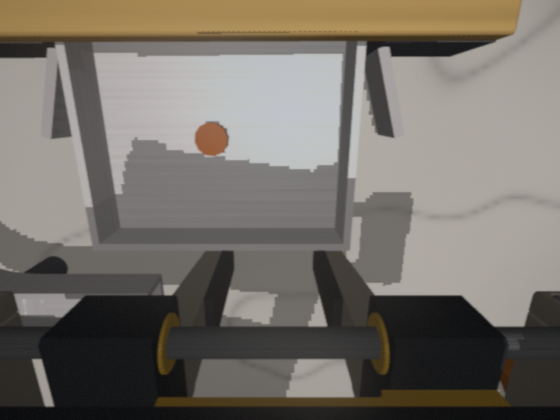

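View pics/s14.png

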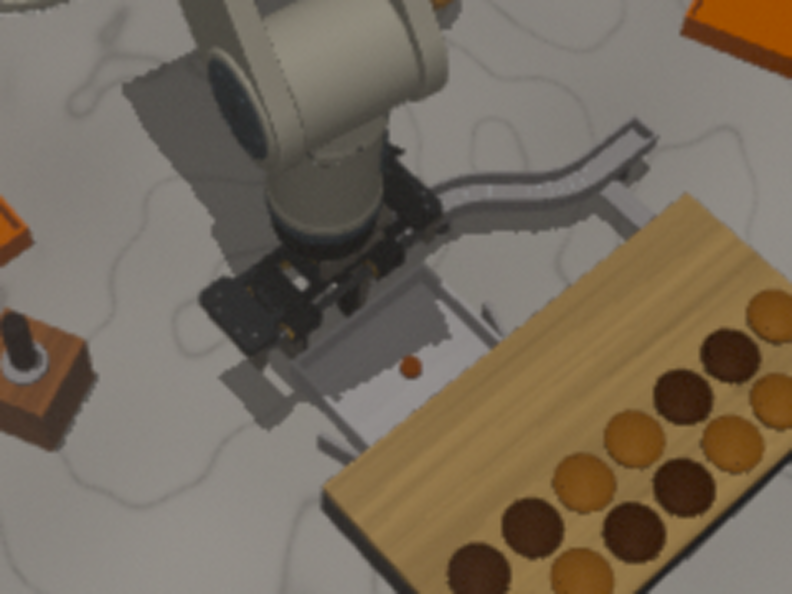

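>>> step_arm(
  rows=[
    [0.2,0,0,0,0,0,0.05],
    [0.2,0,0,0,0,0,0.05],
    [0.2,0,0,0,0,0,0.05],
    [0.2,0,0,0,0,0,0.05],
    [0.2,0,0,0,0,0,0.05],
    [0.2,0,0,0,0,0,0.05],
    [0.2,0,0,0,0,0,0.05],
    [0.2,0,0,0,0,0,0.05],
  ],
)

```text
time: 30.65
tool_pos: [0.5802, -0.084, 0.0989]
eef_rot: [-1.572, -0.0, -1.585]
wrist_force: [-2.4, -0.5, 0.7]
opening: 0.0484
```

>>> step_arm(
  rows=[
    [0.2,0,0,0,0,0,0.05],
    [0.2,0,0,0,0,0,0.05],
    [0.2,0,0,0,0,0,0.05],
    [0.2,0,0,0,0,0,0.05],
    [0.15,0,0,0,0,0,0.05],
    [0.15,0,0,0,0,0,0.05],
    [0.1,0,0,0,0,0,0.05],
    [0,0,0,0,0,0,0.05],
  ],
)

```text
time: 31.65
tool_pos: [0.6194, -0.0839, 0.0989]
eef_rot: [-1.572, -0.0, -1.585]
wrist_force: [-0.5, -0.3, -0.2]
opening: 0.0482
```

Run:
```python
from h import *
s=get_state(); print(s["tool_pos"],s["eef_rot"],s["time"],s["wrist_force"],s["opening"])
im=capture("wrist"); cv2.imwrite("pics/w15.png",im[:,:,::-1])
im=capture("scene"); cv2.imwrite("pics/s15.png",cv2.resize(im[:,:,::-1][170:350,180:420],None,fx=3.3,fy=3.3,interpolation=cv2.INTER_CUBIC))
```

```text
[ 0.61936036 -0.08392312  0.09887324] [-1.57152203e+00 -1.55985428e-04 -1.58522138e+00] 31.65 [-0.50224109 -0.30053188 -0.15846443] 0.04816371269449557
```

View pics/w15.png

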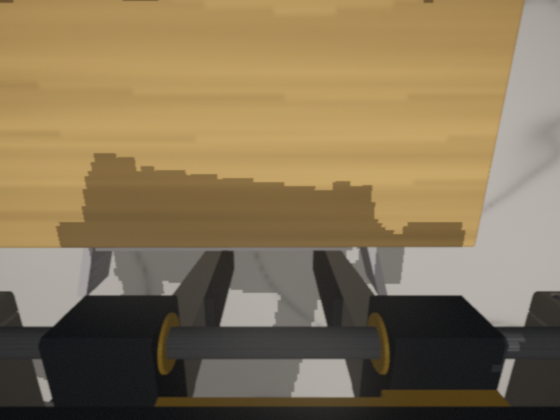

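View pics/s15.png

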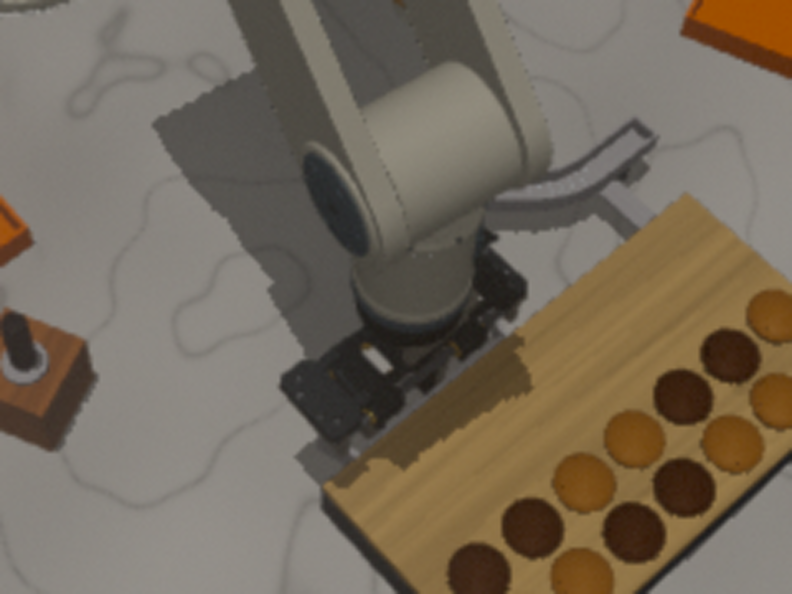

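>>> step_arm(
  rows=[
    [0.07,0,0,0,0,0,0.05],
    [0.07,0,0,0,0,0,0.05],
    [0.06,0,0,0,0,0,0.05],
    [0.05,0,0,0,0,0,0.05],
    [0.05,0,0,0,0,0,0.05],
    [0.05,0,0,0,0,0,0.05],
    [0.05,0,0,0,0,0,0.05],
    [0.05,0,0,0,0,0,0.05],
  ],
)

```text
time: 32.75
tool_pos: [0.6276, -0.0836, 0.0977]
eef_rot: [-1.585, 0.001, -1.585]
wrist_force: [-6.1, -1.3, 4.0]
opening: 0.0482
```

>>> step_arm(
  rows=[
    [0.07,0,0,0,-0.1,0,0.05],
    [0.07,0,0,0,-0.05,0,0.05],
    [0.07,0,0,0,0,0,0.05],
    [0.07,0,0,0,0,0,0.05],
    [0.07,0,0,0,0,0,0.05],
    [0.07,0,0,0,0,0,0.05],
    [0.07,0,0,0,0,0,0.05],
    [0.07,0,0,0,0,0,0.05],
  ],
)

```text
time: 33.75
tool_pos: [0.6292, -0.0828, 0.0941]
eef_rot: [-1.609, 0.004, -1.584]
wrist_force: [-8.5, -1.0, 4.5]
opening: 0.0482
```

>>> step_arm(
  rows=[
    [-0.3,0,0.1,0,0,0,0.05],
    [-0.6,0,0.1,0,0,0,0.05],
    [-0.6,0,0.1,0,-0.2,0,0.05],
    [-0.3,0,0.3,0,-0.2,0,0.05],
    [0,0,0.8,0,0,0,0.05],
    [0,0,1,0,0,0,0.05],
    [-0.5,0,1,0,0,0,0.05],
    [-0.8,0,1,0,0,0,0.05],
  ],
)

```text
time: 34.75
tool_pos: [0.5366, -0.0825, 0.2318]
eef_rot: [-1.562, 0.004, -1.585]
wrist_force: [0.4, -0.9, -1.0]
opening: 0.0481
```

>>> step_arm(
  rows=[
    [-0.8,-0.5,0.5,0,0,0,0.05],
    [-0.8,-0.5,0.3,0,0,0,0.05],
    [-0.5,-0.5,0,0,0,0,0.05],
    [-0.3,0,0,0,0,0,0.05],
    [0,0,0,0,0,0,0.05],
    [0,0,0,0,0,0,0.05],
    [0,0,0,0,0,0,0.05],
    [0,0,0,0,0,0,0.05],
  ],
)

```text
time: 35.75
tool_pos: [0.4657, -0.1274, 0.2631]
eef_rot: [-1.546, 0.002, -1.584]
wrist_force: [0.6, 0.3, 0.2]
opening: 0.0482
```

Run:
```python
from h import *
s=get_state(); print(s["tool_pos"],s["eef_rot"],s["time"],s["wrist_force"],s["opening"])
im=capture("wrist"); cv2.imwrite("pics/w16.png",im[:,:,::-1]); np.save("w16.npy",wext(s))
im=capture("scene"); cv2.imwrite("pics/s16f.png",im[:,:,::-1]); cv2.imwrite("pics/s16.png",cv2.resize(im[:,:,::-1][170:350,180:420],None,fx=3.3,fy=3.3,interpolation=cv2.INTER_CUBIC))
p=np.load("pose.npy")
from fitw import toW
print(proj("wrist",toW(p,[(57,-70,28),(57,70,28),(60,-70,28),(60,70,28),(60,-120,48),(60,120,48)]),camera_model("wrist"),wext(s)))
```

```text
[ 0.4657154  -0.12739877  0.26311677] [-1.54552647  0.00195329 -1.5837179 ] 35.75 [0.62502502 0.2639335  0.19559156] 0.048212503311797654
[[274.21926846  20.85236056]
 [123.36904828  20.90942049]
 [274.22273709  17.20842046]
 [122.95230563  17.26791077]
 [332.30656411   9.51779793]
 [ 54.03304511   9.63602533]]
```

View pics/w16.png

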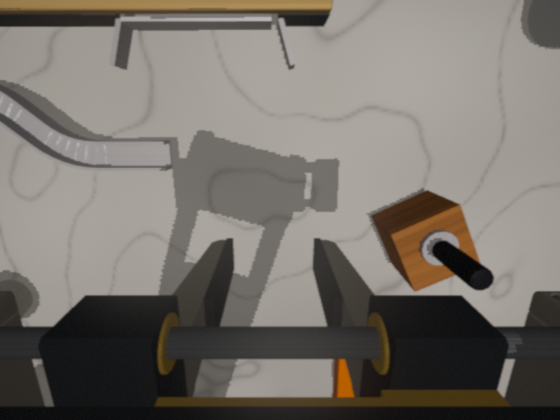

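View pics/s16f.png

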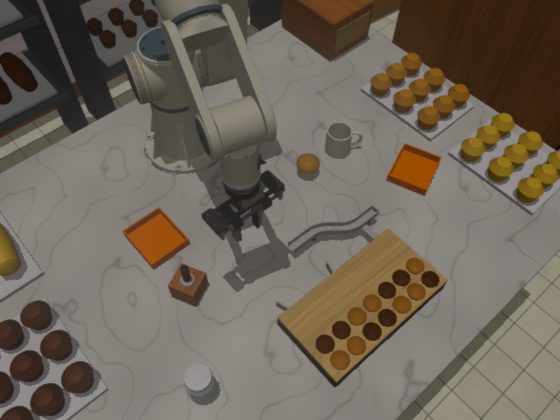

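Run:
```python
from h import *
from fitw import toW
a=cv2.imread("pics/w16.png")[0:80,100:340]; z=cv2.resize(a,None,fx=3.3,fy=6,interpolation=cv2.INTER_CUBIC)
cv2.imwrite("pics/w16z.png",z)
```

```text
(no output)
```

View pics/w16z.png

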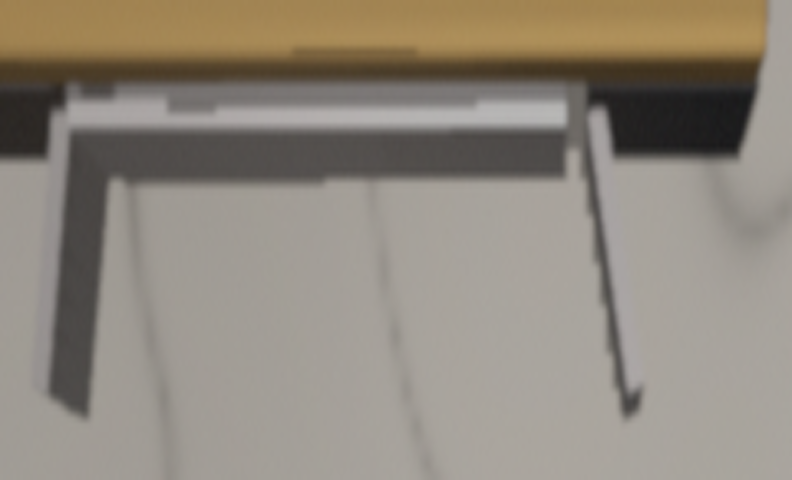

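```bash
python3 -c "
from bench import *
print(close_job())"
```

```text
the job is handed in; nothing more can be done
None
```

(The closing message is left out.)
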